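# Hold the hidden head of the cradle's eccentric bolt, bed level, for the nut

### The arm

A 7-joint arm with a two-finger parallel gripper is mounted at the origin on the work surface; the furniture and walls round the work are solid. World frame = base frame: x ahead of the robot, y to its left, z up, the work surface at z = 0. Lengths are in m, angles in degrees, forces in N, time in s.
With the tool pointing down it reaches from about 0.425 to 0.8 m from the base axis. Payload 8.3 kg.
Tool frame: the origin (TCP) lies midway between the tips of the shut fingers; the grasp point (between the pads) lies 19 mm behind it (manip.grip_depth is the z of the grasp point in the tool frame, in m); z points along the fingers, y is the direction in which the jaws open and shut (so a half turn about z gives the same grasp; the last joint's range is limited). The gripper opens to 85 mm and grips with 20 to 120 N. Pads are 22 mm wide; open, the fingers measure 114 mm over their backs; the gripper's body (76 mm by 85 mm) begins 54 mm behind the grasp point. The pads swing forward as they close: fully open they stand 13 mm farther back than shut.
Start: joints at [67.557, 21.967, 0.94, 78.501, -0.361, 79.538, -2.664], TCP at [0.202, -0.591, 0.231] pointing down, gripper open.
Joint ranges: [-169.22, 169.22], [-14.56, 117.87], [-87.37, 89.26], [10.42, 133.3], [-82.24, 262.24], [0.94, 117.77], [-172.7, 172.7]. Speed limits (degrees/s): [136.94, 136.94, 172.46, 172.46, 180, 180, 180].

### API

Orientations are given as [roll, pitch, yaw] about the fixed x, y, z axes, in that order (R = Rz(yaw) Ry(pitch) Rx(roll)).
In Python, from rig import manip gives the robot as it stands.
- The arm moves only by the shell command python3 -m pendant 'ROWS' [FORCE]. ROWS is JSON, one flat list of numbers, 7 for each row, row after row: the shift along the tool's x, y, z in m, then the turn, a rotation vector about the tool's x, y, z in rad, then the finger opening in m, from 0 to 0.0854. In form: [x, y, z, ax, ay, az, fingers, x, y, z, ax, ay, az, fingers, ...]. A call has 1 to 8 rows; each row is the pose to reach, as a shift and turn from the pose measured when the call began, along the tool's axes at that moment; what a row does not reach only later rows make up. A row lasts 1/10 s, in which the tool goes at most 50 mm and 8.59 degrees, less where a joint would pass 70% of its speed; a pose out of reach is approached as far as the arm can. A call with a gripper value outside its range is refused whole. The fingers move at their own pace and stop on an object; FORCE is the grip in N (left out, the last holds). Time passes only in rows, so rows that repeat a pose let the fingers close. It gives the time, the measured TCP pose, the force and the opening at its end, in the units of the state.
- manip.state(): the state, without advancing time (a new reading comes with each control period).
- manip.capture(name): name is "side" or "top"; returns the picture (400x640x3 uint8, red, green, blue); there is no depth.
- manip.camera_params(name): a dict with "camera_matrix" (3x3 intrinsics, pixels), "R" (3x3) and "t" (3): a world point X has camera coordinates R X + t. Camera axes: x right, y down, z forward; pixel columns grow to the right and rows downward; lengths in m; the calibration is good to about 2 mm. A picture is of the moment at which its call begins. camera_params takes no time and is no camera call.
- manip.hand_in(): hands the job in, once; it reports no verdict.
Trained networks look in the newest picture that a camera, given by its name, has taken for a name from the list of things; names that differ only in an ending like _2 or _b are one class to them, and where a whole thing is asked for, a point or a joint stands for the part that bears it (a point fixed in the world has none). Each returns a list of dicts, best first, with "confidence" (0 to 1); they miss things now and then, are a little off and sometimes report something else, mostly with a low value. They report only what shows in the picture. A call takes as long as a camera call.
- manip.masks_of(camera, target): "pixels" (400x640 bool, what is visible of it) and "box" ([centre column, centre row, width, height] in pixels, round what is visible of it).
The state is a dict: "time": time; "q": joint angles; "joint_vel": joint speeds; "joint_torque": joint torques, N m; "eef_pos": TCP position; "eef_rot": TCP orientation; "wrist_force": force on the tool from outside, world axes, zero at the start; "ft_torque": the same for the moment, N m; "opening": opening from 0.0 (shut) to 1.0 (fully open).
Only numpy, scipy, OpenCV 4.12 (cv2) and the standard library are available. Lean on these libraries where they do the work, as an engineer would, in place of code of your own. Each camera call takes 0.05 s, during which the arm holds its last target.

### The job

I am about to lock the planing cradle level for this neck block. Lay the maple block in the two saddles of the tilting bed, centred end to end, and let go of it. Then reach down into the narrow gap behind the bracket's front cheek, grip the square bolt head hidden there, turn it until the bolt's red pointer stands on the red mark (the loaded bed is then level), and finish while holding the head there so that the bolt cannot turn while I tighten the nut in front; leave the tools lying about where they are.

Things in the scene. Friction and masses are not known exactly. Their poses are not given: they have to be found in the camera images.
- cradle: planing cradle, fixed: wooden base board 18 mm thick, 380 mm long (y), with a tilting bed on it and a grey steel U bracket at its left end. Origin under the board, in the plane of the front face of the bracket's front cheek; x points away from the robot, y along the bed to the robot's left, z up. Eccentric, nut and an arm of the bed (top at z = 112 mm) stand in front of the bracket, x -37 to 0 mm.
- gap (a point): middle of the gap's mouth in the bracket, level with the top edges of its two cheeks (98 mm above the bench); axes as the cradle's. The cheeks are 6 mm thick, 114 mm long in y; the gap between them is 44 mm wide (x -22 to 22 mm here), open above and at both ends, 75 mm deep. Inside are only the bolt head and, on the front cheek, a brass bush 25 mm in diameter and 12 mm long (x -22 to -10).
- head_center (a point): centre of the hidden square bolt head, dark steel, 19 x 19 mm across flats, 14 mm long along the bolt's axis (this point's x, parallel to the cradle's x), 20 mm below gap and 1 mm nearer the robot. The point turns with the bolt. At bolt value q the upright pair of flats is turned from vertical by q + 0.35 rad about +x (positive: upper edges lean to the cradle's -y, the right).
- cam_bolt (a joint): turn of the bolt in rad, positive about the cradle's +x. 0: red pointer on the red mark, bed level; negative: pointer below the mark, bed's left end low. Stops at -0.55 and 0.35. Friction 0.034 N m: the empty bed stays put, but the block's weight runs the bolt back to the lower stop within a few seconds, and would again if the head were let go (0.01 to 0.02 N m beyond friction).
- bed: tilting bed: pale wooden bar 36 mm wide with two saddles, hinged at its right end to the cradle; origin on the hinge, axes as the cradle's when level. Its left end rides on the bolt's eccentric and sinks at most 8 mm (0.027 rad); it is not to be touched when holding the bolt
- bed_seat (a point): centre of the bed's seat, midway between the saddles at the height of their floors (62 mm above the bench when level); y along the bed, z up. Saddles 85 mm either side along y, each 24 mm long, 66 mm wide inside (x) between cheeks 7 mm thick and 23 mm high with flared tops, 84 mm over all; between them only the bar, 36 mm wide, lies under the block.
- block_center (a point): centre of the maple neck block, a plain sawn bar 60 mm wide (x), 316 mm long (y), 62 mm high (z), 0.5 to 0.7 kg; at the start it lies flat on the bench in front of the cradle, left or right. Seated, its centre is 31 mm above bed_seat, its y along the seat's y (either way round), overhanging both saddles alike.
- neck_block: the same maple block; origin at the centre of its underside
- bench_file: bystander: flat file with wooden handle, 26 x 272 x 27 mm, on the bench in front, the other side from the block
- small_plane: bystander: small brass finger plane, 29 x 60 x 31 mm
- cork_block: bystander: cork sanding block, 46 x 90 x 27 mm

How it is judged (in metres and radians):
On the way, in this order (a step that is already met when the one before it is completed fails the run):
1. the maple block lies in both saddles of the bed and has been let go (x of block_center in the frame of bed_seat between -0.007 and 0.007 m and y of block_center in the frame of bed_seat between -0.03 and 0.03 m and z of block_center in the frame of bed_seat between 0.026 and 0.035 m and angle between the y axis of block_center and the y axis of bed_seat, either way round below 0.08 rad and angle between the z axis of block_center and the z axis of bed_seat, either way round below 0.08 rad and contact force between each of the arm, the fingers and neck_block below 1 N and linear speed of neck_block below 0.02 m/s), for 0.3 s.
2. the fingers grip the square bolt head in the gap behind the front cheek (contact force between the fingers and cam_bolt above 8 N and distance between the grasp point and head_center below 0.02 m), for 0.2 s.
At the end, for the whole second after the job is handed in: Bolt head held between the fingers (over 8 N, grasp point within 20 mm of its centre), bolt at rest within 0.09 rad of the mark; block released, down in both saddles (7 mm across, 30 mm along, 0.08 rad); robot touches neither block nor bed (all of step 1 and all of step 2 and value of joint cam_bolt between -0.09 and 0.09 rad and velocity of joint cam_bolt between -0.05 and 0.05 rad/s and contact force between each of the fingers, the arm and bed below 1 N); the arm keeps its last pose, push and grip.
It fails at once if a bystander tool is pushed more than 40 mm from its place (distance of any of bench_file, small_plane, cork_block from where it was at the start of the episode above 0.04 m).
It also fails if it takes over 51 s, if anything falls off the work surface, if the arm or the gripper's body presses on something with over 40 N, if the wrist force passes 120 N, or if a joint passes its speed limit or range.

## Working session

There is one attempt and no reset: what is moved stays moved. The work goes in short steps, Python scripts to look and compute and a shell command to move; the robot and the scene stay as the last step left them, time stands still between calls to the robot, and variables do not carry over. Pictures are saved under pics/ and viewed, and the job is handed in when it is done.

```bash
ls; mkdir -p pics; python3 - <<'E'
from rig import manip
import cv2, numpy as np
np.set_printoptions(precision=4,suppress=True)
print(manip.state(), manip.grip_depth)
for n in ("side","top"):
    im=manip.capture(n); cv2.imwrite(f"pics/{n}0.png",im[:,:,::-1])
    p=manip.camera_params(n); print(n,p["camera_matrix"],p["R"],p["t"], -p["R"].T@p["t"])
E
```

```text
pics
{'time': 0.0, 'q': array([67.5574, 22.0153,  0.9391, 78.5629, -0.3612, 79.5367, -2.6654]), 'joint_vel': array([-0.1242,  0.0642,  0.0591, -0.0128, -0.0157,  0.0912, -0.0048]), 'joint_torque': array([ -0.0003, -62.7595,   0.8441, -37.1834,   0.0165,   0.0142,
        -0.    ]), 'eef_pos': array([ 0.2017, -0.591 ,  0.2303]), 'eef_rot': array([-179.8879,    0.0022,   18.8403]), 'wrist_force': array([ 0.6048, -1.4472, -0.1884]), 'ft_torque': array([0.0276, 0.0251, 0.0168]), 'opening': 1.002201288271643} -0.0187
side [[387.8402   0.     321.0378]
 [  0.     387.8402 196.0611]
 [  0.       0.       1.    ]] [[ 0.7078  0.7063  0.0073]
 [ 0.5171 -0.5111 -0.6865]
 [-0.4812  0.4897 -0.7271]] [-0.3153 -0.2466  1.4238] [ 1.0358 -0.6006  0.8682]
top [[384.6357   0.     317.3086]
 [  0.     384.6357 199.2726]
 [  0.       0.       1.    ]] [[-0.0089 -0.9999 -0.0082]
 [-0.9956  0.0097 -0.0937]
 [ 0.0937  0.0073 -0.9956]] [-0.08    0.5248  1.0659] [ 0.4219 -0.0928  1.1097]
```

View pics/side0.png

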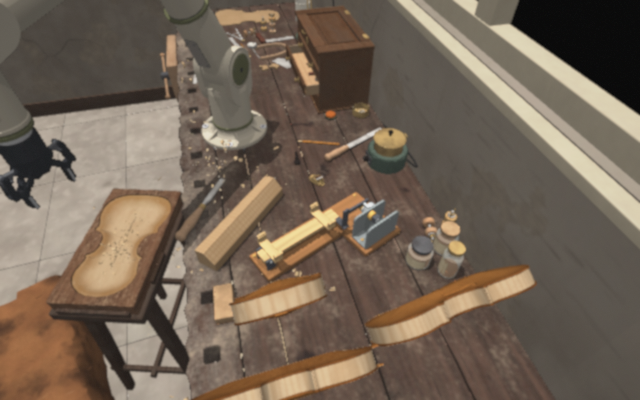

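View pics/top0.png

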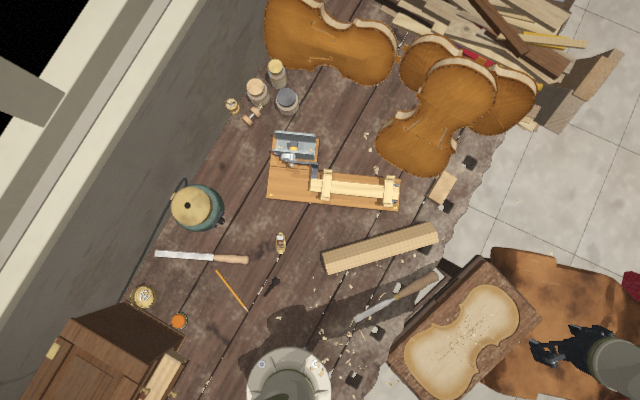

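The top view has the block at about (380,248), the cradle around (335,185) and its bracket at (296,150). The block lies in front and to the right of the cradle. The file-like tool is at (200,257), the small plane is near (280,243), and the cork is probably at (443,188). I'll get masks next.

```bash
cat > h.py <<'E'
from rig import manip
import cv2, numpy as np
np.set_printoptions(precision=4,suppress=True)
P={n:manip.camera_params(n) for n in("side","top")}
def proj(n,X):
    p=P[n]; c=np.atleast_2d(X)@p["R"].T+p["t"]; u=c@p["camera_matrix"].T; return u[:,:2]/u[:,2:]
def back(n,uv,z):
    p=P[n]; d=p["R"].T@np.linalg.solve(p["camera_matrix"],[uv[0],uv[1],1.]); o=-p["R"].T@p["t"]
    return o+d*(z-o[2])/d[2]
def crop(n,im,box,f,name):
    x0,y0,x1,y1=box; c=cv2.resize(im[y0:y1,x0:x1],None,fx=f,fy=f,interpolation=cv2.INTER_CUBIC); cv2.imwrite(f"pics/{name}.png",c[:,:,::-1])
E
python3 - <<'E'
from h import *
import pickle
out={}
for n in("side","top"):
    im=manip.capture(n); out[n]=im
    for t in("neck_block","cradle","bed","cam_bolt","bench_file","small_plane","cork_block"):
        r=manip.masks_of(n,t)
        for d in r[:2]:
            if d["confidence"]<.2: continue
            print(n,t,round(d["confidence"],2),np.round(d["box"],1),d["pixels"].sum(), back(n,d["box"][:2],.03))
        if r: out[n,t]=r[0]
pickle.dump(out,open("m0.pkl","wb"))
crop("top",out["top"],(250,110,450,290),4,"topc"); crop("side",out["side"],(190,160,410,300),3.6,"sidec")
E
```

```text
side neck_block 0.91 [239.8 223.9  88.7  91.7] 3158 [ 0.3976 -0.2719  0.03  ]
side cradle 0.57 [326.6 236.4 152.9  89.2] 5890 [ 0.5977 -0.1316  0.03  ]
side bed 0.65 [314.9 232.2 115.3  59. ] 1719 [ 0.5652 -0.1441  0.03  ]
side bench_file 0.69 [351.2 146.1  52.5  29. ] 310 [0.3885 0.2014 0.03  ]
side bench_file 0.48 [317.7 180.4  16.2   9.9] 141 [0.4268 0.0037 0.03  ]
side small_plane 0.45 [316.8 179.6  10.8  13.2] 154 [0.4223 0.0042 0.03  ]
side cork_block 0.62 [223.8 304.1  21.6  44.1] 687 [ 0.567  -0.4455  0.03  ]
top neck_block 0.85 [382.  249.5 117.6  51.6] 2638 [ 0.3814 -0.2636  0.03  ]
top cradle 0.94 [334.6 173.8 133.5  84.3] 6125 [ 0.5956 -0.1346  0.03  ]
top cradle 0.28 [439.9 188.6  32.8  36.1] 556 [ 0.5504 -0.4308  0.03  ]
top bed 0.92 [342.8 180.9 108.8  50.9] 1638 [ 0.575  -0.1575  0.03  ]
top bed 0.42 [333.3 171.1 138.   80.3] 6019 [ 0.6034 -0.131   0.03  ]
top bench_file 0.67 [202.4 259.8  94.9  19. ] 702 [0.3573 0.2366 0.03  ]
top small_plane 0.51 [281.3 243.2  13.4  24.1] 167 [0.4013 0.0167 0.03  ]
top cork_block 0.64 [440.5 187.2  33.2  31.8] 551 [ 0.5543 -0.4327  0.03  ]
```

View pics/topc.png

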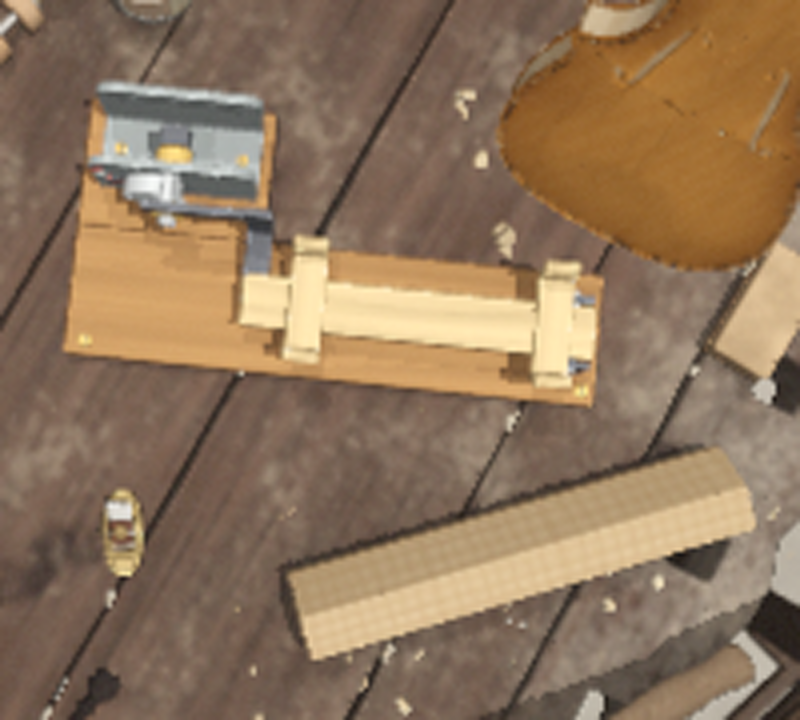

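View pics/sidec.png

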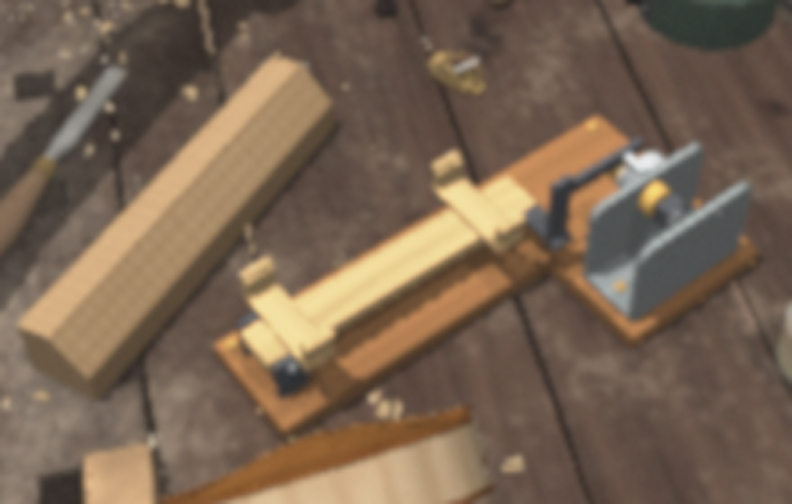

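```bash
python3 - <<'E'
from h import *
import pickle
o=pickle.load(open("m0.pkl","rb"))
crop("top",o["top"],(262,125,342,180),10,"topb"); crop("side",o["side"],(335,190,405,250),10,"sideb")
crop("top",o["top"],(305,160,405,215),8,"tops")
crop("side",o["side"],(245,195,350,280),7.5,"sides")
E
```

```text
(no output)
```

View pics/topb.png

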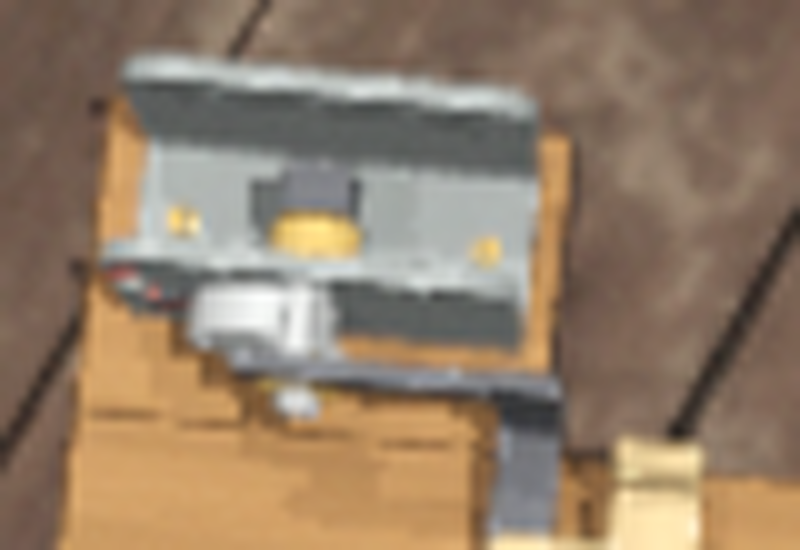

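View pics/sideb.png

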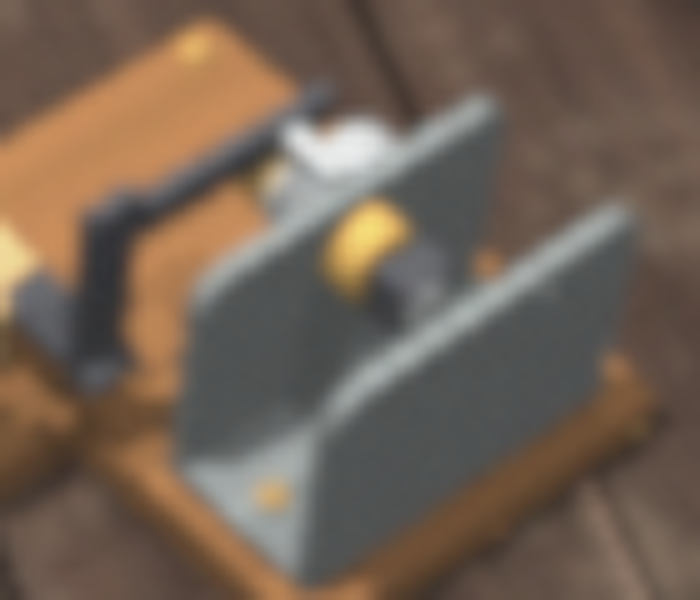

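View pics/tops.png

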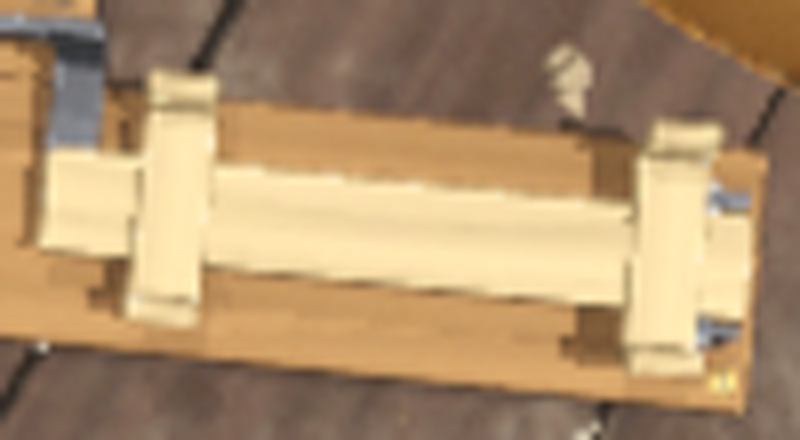

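View pics/sides.png

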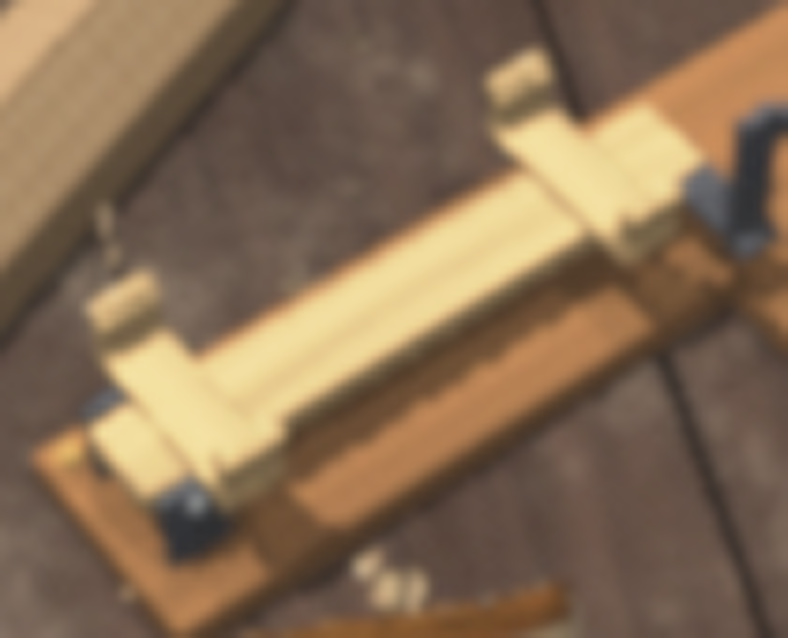

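```bash
python3 - <<'E'
from h import *
T=lambda x,y:back("top",(262+x/10,125+y/10),.098)
Sd=lambda x,y,z=.098:back("side",(335+x/10,190+y/10),z)
print("rear mid top",T(331,86),"side",Sd(482,308)); print("front mid top",T(315,268),"side",Sd(347,194))
for a,b in(((128,70),(535,103)),((105,255),(525,283))):
    A,B=T(*a),T(*b);d=A-B;print(A,B,np.hypot(*d[:2]),np.degrees(np.arctan2(-d[0],d[1])))
for a,b in(((630,210),(335,405)),((490,100),(205,285))):
    A,B=Sd(*a),Sd(*b);d=A-B;print(A,B,np.hypot(*d[:2]),np.degrees(np.arctan2(-d[0],d[1])))
U=lambda x,y,z:back("top",(305+x/8,160+y/8),z)
L=U(172.5,198,.080);R=U(674,247,.0845);d=L-R
print("saddles",L,R,np.hypot(*d[:2]),np.degrees(np.arctan2(-d[0],d[1])),(L+R)/2)
V=lambda x,y:back("top",(250+x/4,110+y/4),.018)
A,B=V(66,352),V(592,404);d=A-B;print("board front",A,B,np.hypot(*d[:2]),np.degrees(np.arctan2(-d[0],d[1])))
W=lambda x,y,z:back("side",(245+x/7.5,195+y/7.5),z)
print("board corner R front side", W(35,455,.018))
E
```

```text
rear mid top [ 0.6949 -0.0273  0.098 ] side [ 0.7008 -0.0299  0.098 ]
front mid top [ 0.6452 -0.0229  0.098 ] side [ 0.651  -0.0246  0.098 ]
[0.6999 0.0273 0.098 ] [ 0.6896 -0.0821  0.098 ] 0.10982851009079722 -5.364538132604151
[0.6494 0.0333 0.098 ] [ 0.6406 -0.079   0.098 ] 0.11269293313150411 -4.486982787092401
[0.7073 0.0243 0.098 ] [ 0.6947 -0.0813  0.098 ] 0.1063087353632588 -6.8062682474001015
[0.6564 0.0291 0.098 ] [ 0.6454 -0.0749  0.098 ] 0.1046274182805408 -6.038594904781577
saddles [ 0.5579 -0.1106  0.08  ] [ 0.5391 -0.2782  0.0845] 0.16866217318571186 -6.404534176565857 [ 0.5485 -0.1944  0.0823]
board front [0.5297 0.0602 0.018 ] [ 0.489  -0.3135  0.018 ] 0.37590151227294455 -6.216930551468732
board corner R front side [ 0.4935 -0.3139  0.018 ]
```

```bash
cat > fit.py <<'E'
from h import *
from scipy.optimize import minimize
def box(x,y,yaw,z0=0.,D=(.060,.316,.062)):
    c,s=np.cos(yaw),np.sin(yaw); h=np.array(D)/2
    P_=np.array([[a*h[0],b*h[1],z0+(e+1)*h[2]] for a in(-1,1) for b in(-1,1) for e in(-1,1)])
    return np.c_[x+c*P_[:,0]-s*P_[:,1], y+s*P_[:,0]+c*P_[:,1], P_[:,2]]
def mask(n,X):
    h=cv2.convexHull(proj(n,X).astype(np.float32)*1.)
    m=np.zeros((1600,2560),np.uint8); cv2.fillConvexPoly(m,np.round((h+.5)*4).astype(int),1); return cv2.resize(m.astype(np.float32),(640,400),interpolation=cv2.INTER_AREA)
def fitblock(ms,x0,z0=0.):
    def cost(p,ms=ms):
        c=0
        for n,m in ms.items():
            a=mask(n,box(*p,z0=z0)); c+=1-np.minimum(a,m).sum()/np.maximum(a,m).sum()
        return c
    r=minimize(cost,x0,method="Nelder-Mead",options=dict(initial_simplex=np.array(x0)+np.array([[0,0,0],[.02,0,0],[0,.02,0],[0,0,.1]]),xatol=1e-4,fatol=1e-4))
    return r.x,r.fun
E
python3 - <<'E'
from fit import *
import pickle
o=pickle.load(open("m0.pkl","rb"))
ms={n:o[n,"neck_block"]["pixels"].astype(np.float32) for n in("side","top")}
for k in(("side",),("top",),("side","top")):
    p,f=fitblock({n:ms[n] for n in k},[.385,-.265,.27]); print(k,p,np.degrees(p[2]),f)
for n in("side","top"):
    im=o[n].copy(); im=cv2.resize(im,None,fx=4,fy=4,interpolation=cv2.INTER_CUBIC)
    def line(pts,col):
        cv2.polylines(im,[np.round((proj(n,pts)+.5)*4).astype(int).reshape(-1,1,2)],False,col,1)
    X=box(*p); 
    for a,b in((0,1),(2,3),(4,5),(6,7),(0,2),(1,3),(4,6),(5,7),(0,4),(1,5),(2,6),(3,7)): line(X[[a,b]],(255,0,0))
    yw=np.radians(-6.); g=np.array([.6735,-.0262]); ex=np.array([np.cos(yw),np.sin(yw)]); ey=np.array([-ex[1],ex[0]])
    w=lambda a,b,z:np.r_[g+a*ex+b*ey,z]
    for x in(-.028,-.022,.022,.028):
        line(np.array([w(x,-.057,.023),w(x,-.057,.098),w(x,.057,.098),w(x,.057,.023)]),(0,255,0))
    hc=[w(x,sx*.0095,.078+sz*.0095) for x in(-.008,.006) for sx,sz in((-1,-1),(-1,1),(1,1),(1,-1),(-1,-1))]; line(np.array(hc),(255,0,255))
    sc=np.array([.550,-.1945])
    v=lambda a,b,z:np.r_[sc+a*ex+b*ey,z]
    for yc,z in((.085,.057),(-.085,.0615)):
        for zz in(z,z+.023):
            h=.042
            line(np.array([v(-h,yc-.012,zz),v(h,yc-.012,zz),v(h,yc+.012,zz),v(-h,yc+.012,zz),v(-h,yc-.012,zz)]),(0,0,255))
    bx=(190,160,410,300) if n=="side" else (250,110,450,290)
    c=im[bx[1]*4:bx[3]*4,bx[0]*4:bx[2]*4]
    if n=="side": c=cv2.resize(c,None,fx=.9,fy=.9)
    cv2.imwrite(f"pics/ov_{n}.png",c[:,:,::-1])
E
```

```text
('side',) [ 0.3926 -0.2572  0.2898] 16.602999144469916 0.059751927852630615
('top',) [ 0.3878 -0.2542  0.2768] 15.858797665224685 0.0513879656791687
('side', 'top') [ 0.3889 -0.2562  0.2741] 15.703624335500779 0.1268032193183899
```

View pics/ov_side.png

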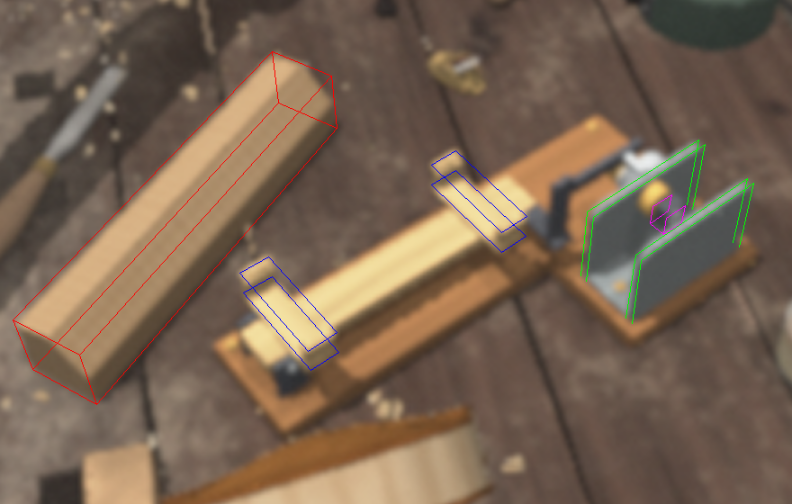

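View pics/ov_top.png

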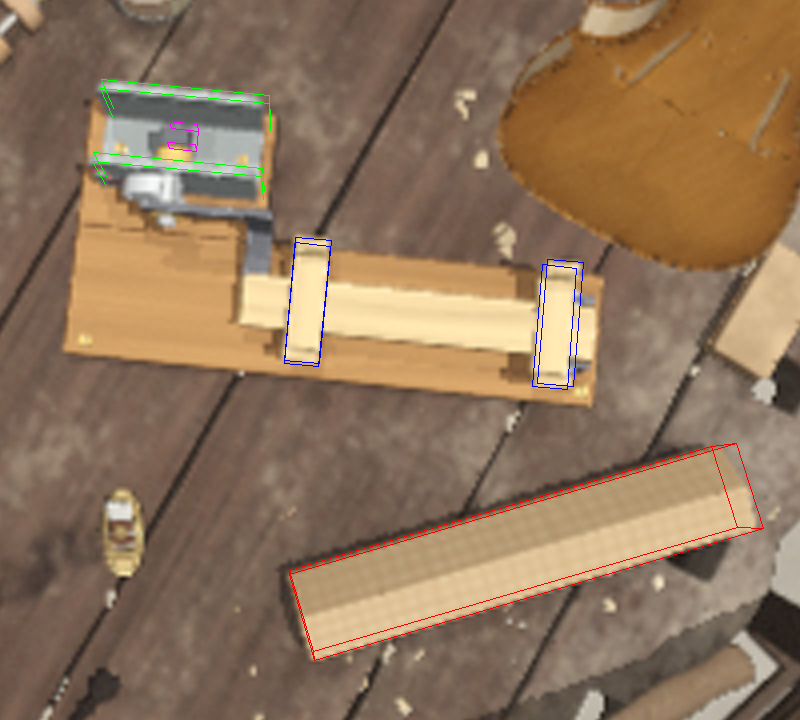

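```bash
python3 - <<'E'
from h import *
import pickle
o=pickle.load(open("m0.pkl","rb"))
crop("top",o["top"],(315,215,445,280),6,"topk"); crop("side",o["side"],(190,170,290,275),5.5,"sidek")
E
```

```text
(no output)
```

View pics/topk.png

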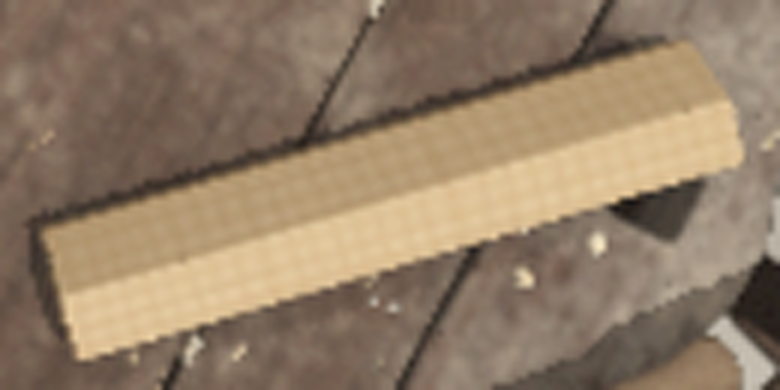

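View pics/sidek.png

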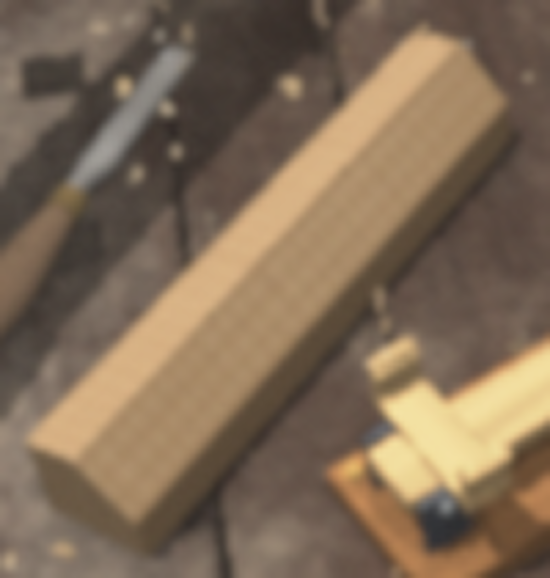

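```bash
python3 - <<'E'
from h import *
def toplane(n,uv,p,yl):
    x,y,yw=p; N=np.array([-np.sin(yw),np.cos(yw),0]); Q=np.array([x,y,0])+N*yl
    pp=P[n]; d=pp["R"].T@np.linalg.solve(pp["camera_matrix"],[*uv,1.]); o=-pp["R"].T@pp["t"]
    X=o+d*(N@(Q-o))/(N@d); return (X-Q)@np.array([np.cos(yw),np.sin(yw),0]),X[2]
for p in([.3889,-.2562,.275],[.3926,-.2572,.2898]):
  print("side right end")
  for q in((30,450),(80,460),(140,525),(152,552),(68,530)):
    print(q,np.array(toplane("side",(190+q[0]/5.5,170+q[1]/5.5),p,-.158)))
for p in([.3889,-.2562,.275],[.3878,-.2542,.2768]):
  print("top right end (front/back edges)")
  for q in((690,42),(738,103),(744,163)):
    print(q,np.array(toplane("top",(315+q[0]/6,215+q[1]/6),p,-.158)))
  for q in((42,228),(64,292),(80,358)):
    print("L",q,[back("top",(315+q[0]/6,215+q[1]/6),z)[:2] for z in (.02,.062)])
E
```

```text
side right end
(30, 450) [-0.0257  0.0496]
(80, 460) [0.0087 0.0658]
(140, 525) [0.0354 0.033 ]
(152, 552) [0.0374 0.0118]
(68, 530) [-0.0204 -0.0132]
side right end
(30, 450) [-0.0276  0.0551]
(80, 460) [0.0058 0.0701]
(140, 525) [0.0318 0.0365]
(152, 552) [0.0338 0.0154]
(68, 530) [-0.0224 -0.0075]
top right end (front/back edges)
(690, 42) [0.026  0.0241]
(738, 103) [-0.0041  0.0675]
(744, 163) [-0.0323  0.0479]
L (42, 228) [array([ 0.3728, -0.0967]), array([ 0.3747, -0.0965])]
L (64, 292) [array([ 0.3431, -0.1066]), array([ 0.3461, -0.1061])]
L (80, 358) [array([ 0.3126, -0.1137]), array([ 0.3168, -0.1129])]
top right end (front/back edges)
(690, 42) [0.0266 0.0322]
(738, 103) [-0.0033  0.0751]
(744, 163) [-0.0313  0.0554]
L (42, 228) [array([ 0.3728, -0.0967]), array([ 0.3747, -0.0965])]
L (64, 292) [array([ 0.3431, -0.1066]), array([ 0.3461, -0.1061])]
L (80, 358) [array([ 0.3126, -0.1137]), array([ 0.3168, -0.1129])]
```

```bash
cat >> fit.py <<'E'
SEC=np.array([[-.03,0],[-.03,.052],[0,.062],[.03,.03],[.03,0]])
def box(x,y,yaw,z0=0.):
    c,s=np.cos(yaw),np.sin(yaw)
    P_=np.array([[a,b,e+z0] for b in(-.158,.158) for a,e in SEC])
    return np.c_[x+c*P_[:,0]-s*P_[:,1], y+s*P_[:,0]+c*P_[:,1], P_[:,2]]
def wire(im,n,X,f,col=(255,0,0)):
    u=np.round((proj(n,X)+.5)*f).astype(int)
    for k in(0,5): cv2.polylines(im,[u[k:k+5].reshape(-1,1,2)],True,col,1)
    for k in range(5): cv2.line(im,tuple(map(int,u[k])),tuple(map(int,u[k+5])),col,1)
E
python3 - <<'E'
from fit import *
import fit,pickle
o=pickle.load(open("m0.pkl","rb"))
ms={n:o[n,"neck_block"]["pixels"].astype(np.float32) for n in("side","top")}
for k in(("side",),("top",),("side","top")):
    p,f=fitblock({n:ms[n] for n in k},[.385,-.265,.27]); print(k,p,np.degrees(p[2]),f)
ims=[]
for n,bx in(("side",(185,165,295,275)),("top",(315,205,450,285))):
    im=cv2.resize(o[n],None,fx=4,fy=4,interpolation=cv2.INTER_CUBIC); wire(im,n,box(*p),4)
    cv2.imwrite(f"pics/ovb_{n}.png",im[bx[1]*4:bx[3]*4,bx[0]*4:bx[2]*4,::-1])
E
```

```text
('side',) [ 0.3876 -0.255   0.2823] 16.175638674673564 0.03583437204360962
('top',) [ 0.3875 -0.2553  0.2795] 16.015258671030825 0.03701144456863403
('side', 'top') [ 0.3876 -0.2553  0.2791] 15.994032467494566 0.07165348529815674
```

View pics/ovb_side.png

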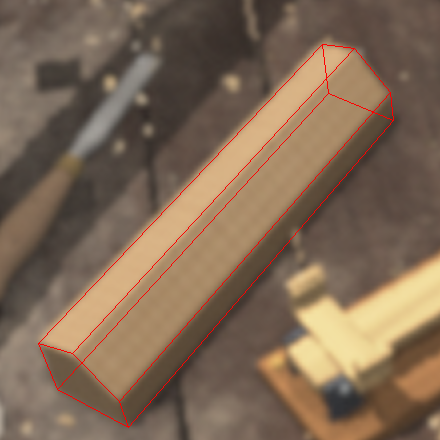

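View pics/ovb_top.png

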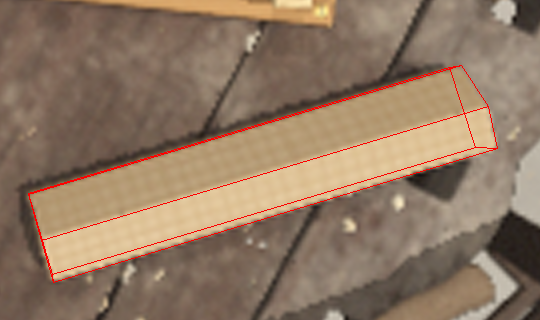

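The block fit agrees in both views to about 1 mm: centre (0.388, -0.255), yaw 16°. Its upper edges are sawn off, so the rear side face is only about 30 mm high and I'll grip low. The gap is at about (0.673, -0.025), the seat at about (0.550, -0.1945), and the cradle yaw is about -6°.

```bash
cat >> h.py <<'E'
from scipy.spatial.transform import Rotation as Ro
def go(pos,rpy):
    s=manip.state(); R0=Ro.from_euler("xyz",s["eef_rot"],degrees=True); R1=Ro.from_euler("xyz",rpy,degrees=True)
    print("shift",R0.inv().apply(np.array(pos)-s["eef_pos"]),"rotvec",(R0.inv()*R1).as_rotvec(),"t",s["time"])
E
python3 -c "
from h import *
go([.3876,-.2553,.13],[180,0,106])"
python3 -m pendant '[0.284,-0.257,0.03,0,0,-1.1,0.0854,0.284,-0.257,0.03,0,0,-1.1,0.0854,0.284,-0.257,0.03,0,0,-1.1,0.0854,0.284,-0.257,0.03,0,0,-1.1,0.0854,0.284,-0.257,0.03,0,0,-1.1,0.0854,0.284,-0.257,0.03,0,0,-1.1,0.0854,0.284,-0.257,0.03,0,0,-1.1,0.0854,0.284,-0.257,0.03,0,0,-1.1,0.0854]' 40
python3 -c "
from h import *
print(manip.state()['q']);go([.3876,-.2553,.13],[180,0,106])"
```

```text
shift [ 0.2843 -0.2582  0.1013] rotvec [ 0.     -0.0001 -1.5212] t 0.9
time: 1.7
eef_pos: [0.3891, -0.2531, 0.2015]
eef_rot: [180.0, -0.0, 82.4]
wrist_force: [0.8, -0.5, -0.6]
opening: 1.003
[ 49.0512   4.146  -20.8238 104.4508   1.5319  71.6338  20.1764]
shift [-0.0024 -0.0013  0.0715] rotvec [ 0.0009  0.0001 -0.4122] t 1.7
```

```bash

python3 -m pendant '[-0.002,-0.001,0.06,0,0,-0.412,0.0854,-0.002,-0.001,0.06,0,0,-0.412,0.0854,-0.002,-0.001,0.06,0,0,-0.412,0.0854,-0.002,-0.001,0.06,0,0,-0.412,0.0854,-0.002,-0.001,0.06,0,0,-0.412,0.0854]'
python3 - <<'E'
from h import *
print(manip.state()['q']);go([.3876,-.2553,.002],[180,0,106])
crop("top",manip.capture("top"),(300,190,460,310),5,"top1");crop("side",manip.capture("side"),(150,100,350,300),4,"side1")
E
```

```text
time: 2.2
eef_pos: [0.3882, -0.2552, 0.1419]
eef_rot: [179.9, 0.1, 105.8]
wrist_force: [-0.5, 0.8, 0.3]
opening: 1.0
[ 50.0775   7.35   -22.1755 109.1578   3.0668  63.9726  42.4857]
shift [ 0.0002 -0.0007  0.1399] rotvec [ 0.0013  0.0009 -0.0042] t 2.2
```

View pics/side1.png

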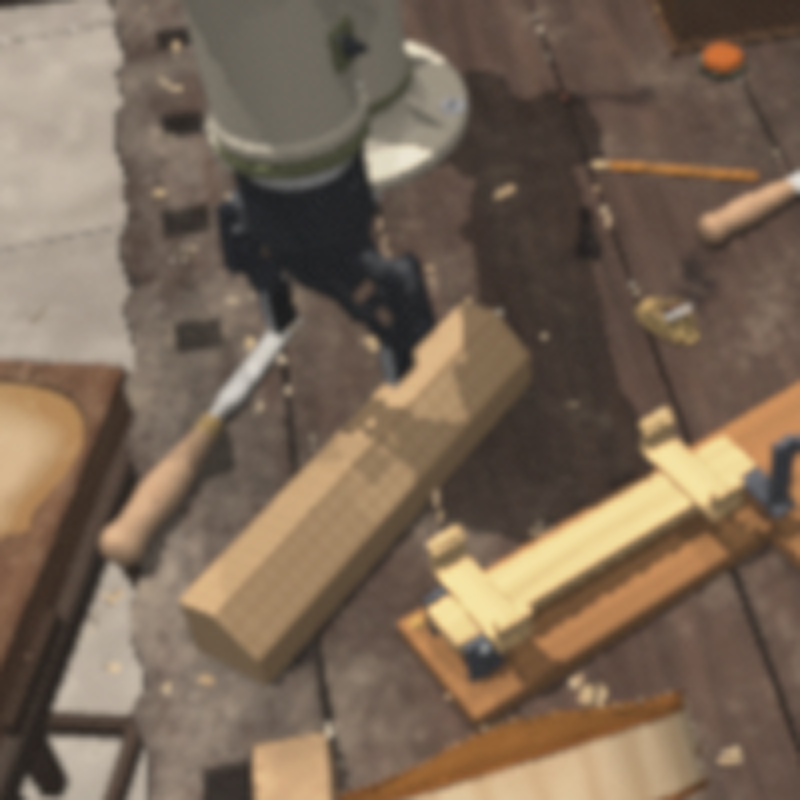

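View pics/top1.png

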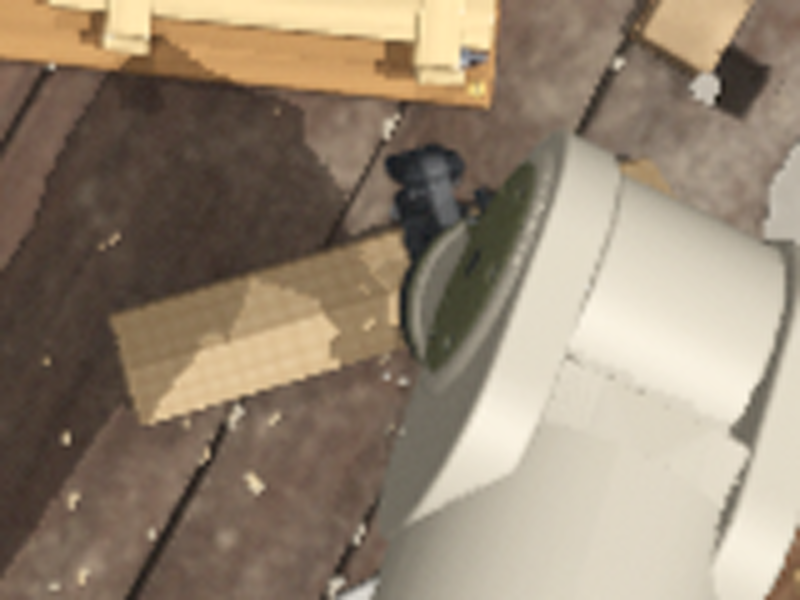

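The fingers straddle the block's middle in both views: rear finger at (430,190) in the top crop, front finger at (285,300) in the side crop. Descending.

```bash

python3 -m pendant '[0,-0.0005,0.05,0,0,-0.004,0.0854,0,-0.0005,0.1,0,0,-0.004,0.0854,0,-0.0005,0.125,0,0,-0.004,0.0854,0,-0.0005,0.125,0,0,-0.004,0.0854,0,-0.0005,0.138,0,0,-0.004,0.0854,0,-0.0005,0.138,0,0,-0.004,0.0854,0,-0.0005,0.138,0,0,-0.004,0.0854]'
python3 -c "
from h import *
go([.3876,-.2553,.002],[180,0,106])"
```

```text
time: 3.0
eef_pos: [0.3887, -0.256, 0.0052]
eef_rot: [179.9, 0.2, 106.0]
wrist_force: [0.3, -0.4, -0.0]
opening: 0.999
shift [ 0.001  -0.0009  0.0032] rotvec [0.0025 0.0027 0.0002] t 3.0
```

```bash

python3 -m pendant '[0.001,-0.001,0.003,0.002,0.002,0,0.05,0.001,-0.001,0.003,0.002,0.002,0,0.05,0.001,-0.001,0.003,0.002,0.002,0,0.05,0.001,-0.001,0.003,0.002,0.002,0,0.05,0.001,-0.001,0.003,0.002,0.002,0,0.05,0.001,-0.001,0.003,0.002,0.002,0,0.05,0.001,-0.001,0.003,0.002,0.002,0,0.05,0.001,-0.001,0.003,0.002,0.002,0,0.05]' 60
```

```text
time: 3.8
eef_pos: [0.3884, -0.2557, 0.0032]
eef_rot: [179.9, 0.1, 106.0]
wrist_force: [-0.8, 0.9, 5.6]
opening: 0.69
```

```bash

python3 -m pendant '[0,0,-0.02,0,0,0,0.05,0,0,-0.04,0,0,0,0.05,0,0,-0.07,0,0,0,0.05,0,0,-0.1,0,0,0,0.05,0,0,-0.13,0,0,0,0.05,0,0,-0.15,0,0,0,0.05,0,0,-0.15,0,0,0,0.05]'
python3 -c "
from h import *
go([.5500,-.1945,.152],[180,0,84]); print(manip.state()['q'])"
```

```text
time: 4.5
eef_pos: [0.3892, -0.2562, 0.1557]
eef_rot: [179.7, 0.4, 106.0]
wrist_force: [-0.1, -0.4, -6.5]
opening: 0.694
shift [0.0151 0.1715 0.0044] rotvec [0.0058 0.0053 0.3839] t 4.5
[ 50.514    6.4587 -22.4952 108.2253   2.7923  65.3867  43.0003]
```

```bash

python3 -m pendant '[0.002,0.03,0,0,0,0.06,0.05,0.005,0.06,0,0,0,0.12,0.05,0.008,0.09,0,0,0,0.2,0.05,0.011,0.12,0,0,0,0.28,0.05,0.014,0.15,0,0,0,0.35,0.05,0.015,0.171,0,0.006,0.005,0.384,0.05,0.015,0.171,0,0.006,0.005,0.384,0.05,0.015,0.171,0,0.006,0.005,0.384,0.05]'
python3 - <<'E'
from h import *
import pickle
go([.5500,-.1945,.152],[180,0,84])
t=manip.capture("top");s=manip.capture("side")
pickle.dump(dict(top=t,side=s),open("m1.pkl","wb"))
crop("top",t,(250,110,450,260),4,"top2");crop("side",s,(190,150,410,290),3.6,"side2")
E
```

```text
time: 5.3
eef_pos: [0.5485, -0.1941, 0.1541]
eef_rot: [-179.8, -0.0, 84.1]
wrist_force: [-0.8, -0.4, -4.9]
opening: 0.691
shift [-0.0003  0.0015  0.002 ] rotvec [-0.0038 -0.0007  0.0013] t 5.3
```

View pics/side2.png

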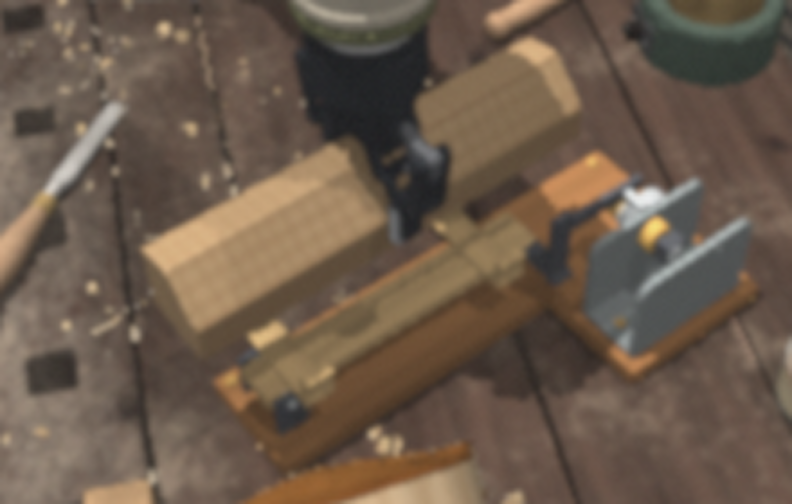

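View pics/top2.png

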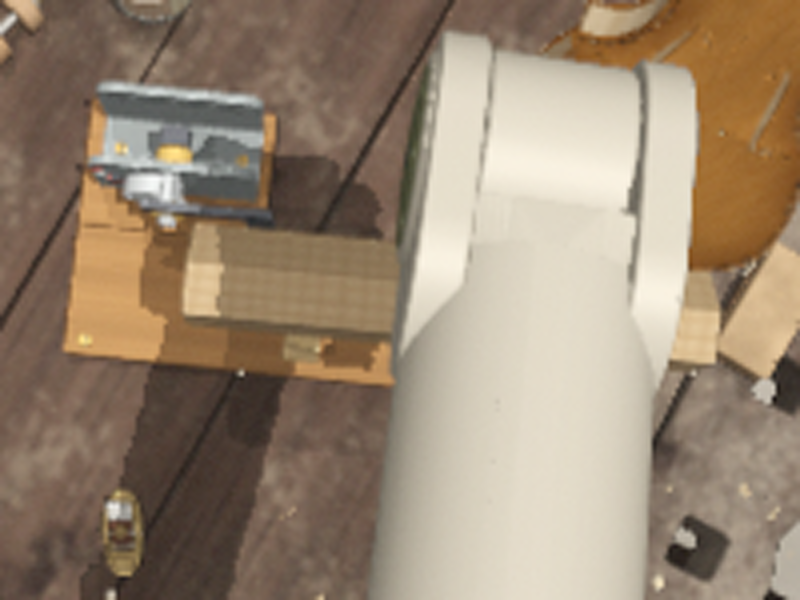

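```bash
python3 - <<'E'
from fit import *
import pickle
o=pickle.load(open("m1.pkl","rb"))
for n,bx in(("side",(190,150,410,290)),("top",(250,110,450,260))):
    im=cv2.resize(o[n],None,fx=4,fy=4,interpolation=cv2.INTER_CUBIC); wire(im,n,box(.5482,-.1937,np.radians(-5.9),z0=.151),4)
    if n=="side":
        yw=np.radians(-6.); sc=np.array([.550,-.1945]); ex=np.array([np.cos(yw),np.sin(yw)]); ey=np.array([-ex[1],ex[0]])
        v=lambda a,b,z:np.r_[sc+a*ex+b*ey,z]
        for yc,z in((.085,.057),(-.085,.0615)):
          for zz in(z,z+.023):
            h=.042; pts=np.array([v(-h,yc-.012,zz),v(h,yc-.012,zz),v(h,yc+.012,zz),v(-h,yc+.012,zz),v(-h,yc-.012,zz)])
            cv2.polylines(im,[np.round((proj(n,pts)+.5)*4).astype(int).reshape(-1,1,2)],False,(0,0,255),1)
    c=im[bx[1]*4:bx[3]*4,bx[0]*4:bx[2]*4]
    if n=="side": c=cv2.resize(c,None,fx=.9,fy=.9)
    cv2.imwrite(f"pics/ov2_{n}.png",c[:,:,::-1])
E
```

```text
(no output)
```

View pics/ov2_side.png

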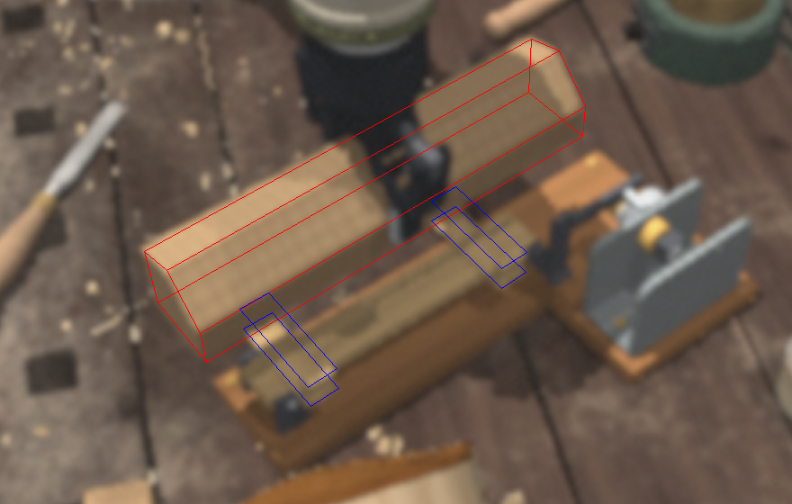

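View pics/ov2_top.png

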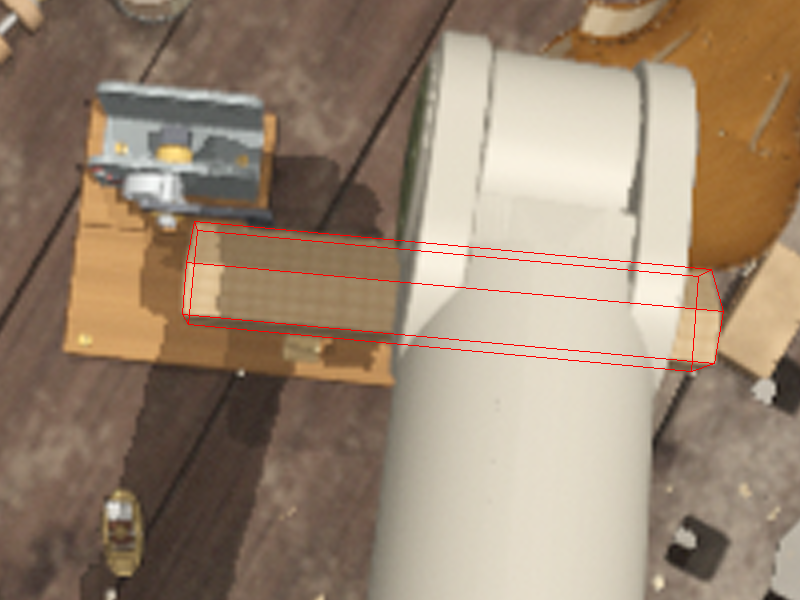

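Held block matches the model in both views (wire on the edges). Lowering toward the saddles.

```bash

python3 -c "
from h import *
go([.5497,-.1945,.09],[180,0,84])"
python3 -m pendant '[0,0.001,0.02,0,0,0,0.05,0,0.001,0.04,0,0,0,0.05,0,0.001,0.055,0,0,0,0.05,0,0.001,0.064,0,0,0,0.05,0,0.001,0.064,0,0,0,0.05,0,0.001,0.064,0,0,0,0.05]'
python3 -c "
from h import *
go([.5497,-.1945,.09],[180,0,84])"
```

```text
shift [0.0009 0.0018 0.065 ] rotvec [-0.0028  0.0003 -0.0005] t 5.4
time: 6.0
eef_pos: [0.5491, -0.1955, 0.0915]
eef_rot: [-179.9, 0.0, 84.0]
wrist_force: [-0.4, 0.2, -4.4]
opening: 0.69
shift [0.0011 0.0005 0.0015] rotvec [-0.0021  0.0004 -0.0007] t 6.0
```

```bash

python3 -m pendant '[0.001,0.001,0.006,-0.001,0,0,0.05,0.001,0.001,0.011,-0.001,0,0,0.05,0.001,0.001,0.016,-0.001,0,0,0.05,0.001,0.001,0.016,-0.001,0,0,0.05]'
python3 - <<'E'
from h import *
go([.5497,-.1945,.066],[180,0,84])
s=manip.capture("side"); crop("side",s,(190,150,410,290),3.6,"side3")
E
```

```text
time: 6.4
eef_pos: [0.5495, -0.1945, 0.0746]
eef_rot: [-179.8, 0.0, 84.0]
wrist_force: [-0.1, 0.2, -5.3]
opening: 0.696
shift [-0.      0.0002  0.0086] rotvec [-0.0027  0.0001 -0.0007] t 6.4
```

View pics/side3.png

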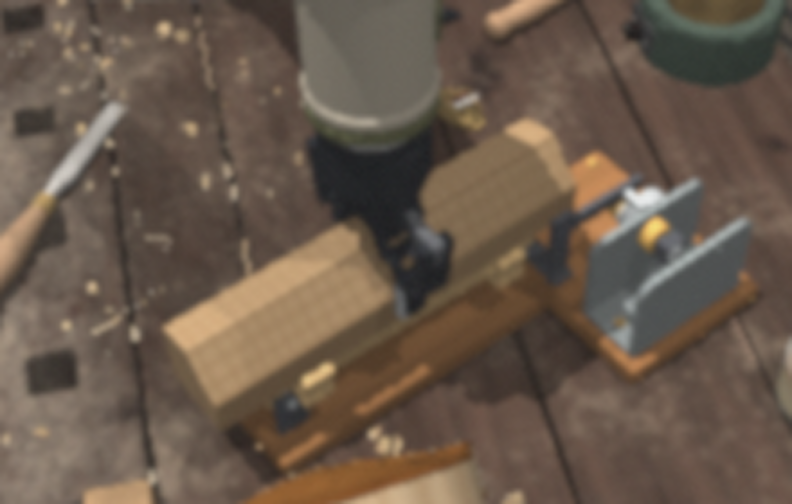

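Bottom is between the saddle cheeks (rear cheeks at (318,380) and (510,265)), and there is no contact force. Continuing down.

```bash

python3 -m pendant '[0,0,0.004,-0.002,0,0,0.05,0,0,0.007,-0.002,0,0,0.05,0,0,0.009,-0.002,0,0,0.05,0,0,0.009,-0.002,0,0,0.05]'

```

```text
time: 6.85
eef_pos: [0.5496, -0.1945, 0.0657]
eef_rot: [-180.0, 0.0, 84.0]
wrist_force: [-0.1, 0.1, -5.1]
opening: 0.693
```

```bash

python3 -m pendant '[0,0,0.002,0,0,0,0.05,0,0,0.003,0,0,0,0.05,0,0,0.003,0,0,0,0.05]'

```

```text
time: 7.15
eef_pos: [0.5501, -0.1943, 0.0635]
eef_rot: [180.0, 0.0, 84.0]
wrist_force: [-2.2, 2.6, 1.4]
opening: 0.689
```

```bash

python3 -m pendant '[0,0,0,0,0,0,0.065,0,0,0,0,0,0,0.075,0,0,0,0,0,0,0.0854,0,0,0,0,0,0,0.0854,0,0,0,0,0,0,0.0854,0,0,0,0,0,0,0.0854]'
python3 - <<'E'
from h import *
s=manip.capture("side"); crop("side",s,(190,150,410,290),3.6,"side4")
print(manip.state()["wrist_force"])
E
```

```text
time: 7.75
eef_pos: [0.5501, -0.1943, 0.0634]
eef_rot: [180.0, 0.0, 84.0]
wrist_force: [0.1, -0.0, 0.5]
opening: 1.0
[-0.1233  0.2685  0.1077]
```

View pics/side4.png

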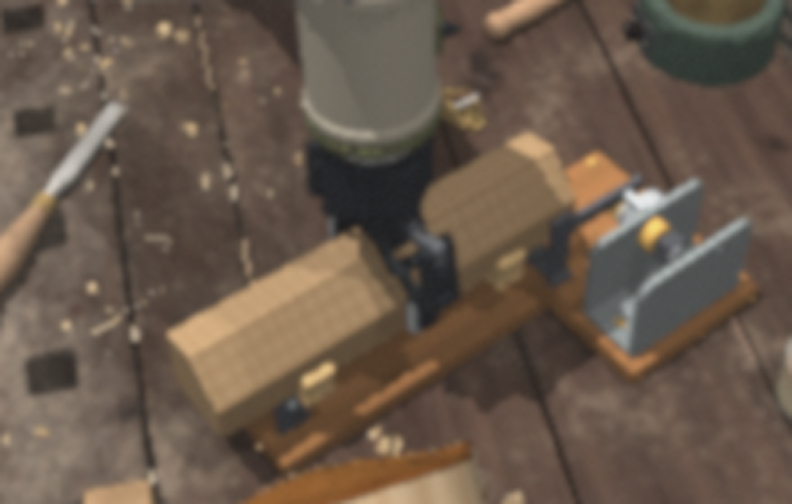

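```bash

python3 -m pendant '[0,0,-0.03,0,0,0,0.0854,0,0,-0.07,0,0,0,0.0854,0,0,-0.11,0,0,0,0.0854,0,0,-0.14,0,0,0,0.0854,0,0,-0.14,0,0,0,0.0854]'
python3 -c "
from h import *
print(manip.state()['q']); go([.672,-.026,.20],[180,0,-6]); go([.672,-.026,.20],[180,0,174])"
```

```text
time: 8.3
eef_pos: [0.5525, -0.1947, 0.2089]
eef_rot: [179.5, 0.1, 84.0]
wrist_force: [0.6, 0.0, 0.5]
opening: 0.997
[ 35.1804  19.1678 -24.2301  86.6147   8.0869  75.4083   4.1462]
shift [0.1804 0.101  0.0093] rotvec [ 0.0089 -0.0052  1.5703] t 8.3
shift [0.1804 0.101  0.0093] rotvec [ 0.0052  0.0089 -1.5712] t 8.3
```

```bash

python3 -m pendant '[0.0,0.02,0,0,0,0.14,0.06,0.02,0.04,0,0,0,0.28,0.06,0.05,0.06,0,0,0,0.42,0.06,0.08,0.08,0,0,0,0.56,0.06,0.12,0.1,0,0,0,0.7,0.06,0.15,0.101,0,0,0,0.85,0.06,0.18,0.101,0,0,0,1,0.06,0.18,0.101,0,0,0,1.15,0.06]'
python3 -c "
from h import *
print(manip.state()['q']); go([.672,-.026,.21],[180-11.5,0,-6])"
```

```text
time: 9.1
eef_pos: [0.6717, -0.0188, 0.208]
eef_rot: [179.9, -0.4, 18.2]
wrist_force: [-1.0, 1.1, -0.2]
opening: 0.703
[  9.011   29.1445 -15.5223  71.9106   7.6119  79.5274 -77.7508]
shift [-0.0019  0.0069 -0.002 ] rotvec [-0.1976 -0.0494  0.4204] t 9.1
```

```bash
cat >> h.py <<'E'
GAP=np.array([.673,-.025]); YAW=-6.
def head(alpha,back_=0.,dx=.004,dy=0.,dz=.082):
    """tcp pose with grasp point at gap+(dx,dy), height dz, tilt alpha (rad) about cradle x, retracted back_"""
    ex=np.r_[np.cos(np.radians(YAW)),np.sin(np.radians(YAW)),0]; ey=np.array([-ex[1],ex[0],0])
    rpy=[180+np.degrees(alpha),0,YAW]; zt=Ro.from_euler("xyz",rpy,degrees=True).apply([0,0,1])
    g=np.r_[GAP,dz]+dx*ex+dy*ey
    return g+zt*(.0187-back_),rpy
E
python3 -c "
from h import *
p=head(-.2,.11); print(p); go(*p)"
```

```text
(array([ 0.6789, -0.0074,  0.1715]), [np.float64(168.54084409738354), 0, -6.0])
shift [ 0.0102 -0.0087  0.0365] rotvec [-0.1969 -0.0493  0.4205] t 9.1
```

```bash

python3 -m pendant '[0.01,-0.009,0.01,-0.1,-0.02,0.14,0.06,0.01,-0.009,0.02,-0.15,-0.04,0.28,0.06,0.01,-0.009,0.036,-0.197,-0.049,0.42,0.06,0.01,-0.009,0.036,-0.197,-0.049,0.42,0.06,0.01,-0.009,0.036,-0.197,-0.049,0.42,0.06]'
python3 - <<'E'
from h import *
import pickle
print(manip.state()['q']); go(*head(-.2,.11))
t=manip.capture("top");s=manip.capture("side")
pickle.dump(dict(top=t,side=s),open("m2.pkl","wb"))
crop("top",t,(250,100,450,250),4,"top5");crop("side",s,(190,120,410,280),3.6,"side5")
E
```

```text
time: 9.6
eef_pos: [0.6783, -0.0067, 0.1711]
eef_rot: [168.5, 0.1, -5.7]
wrist_force: [-0.7, -0.3, 0.9]
opening: 0.703
[  -2.6234   32.3631   -8.4373   72.059    15.7632   79.5324 -108.9872]
shift [ 0.0007  0.0006 -0.0003] rotvec [-0.0001  0.0011  0.0051] t 9.6
```

View pics/side5.png

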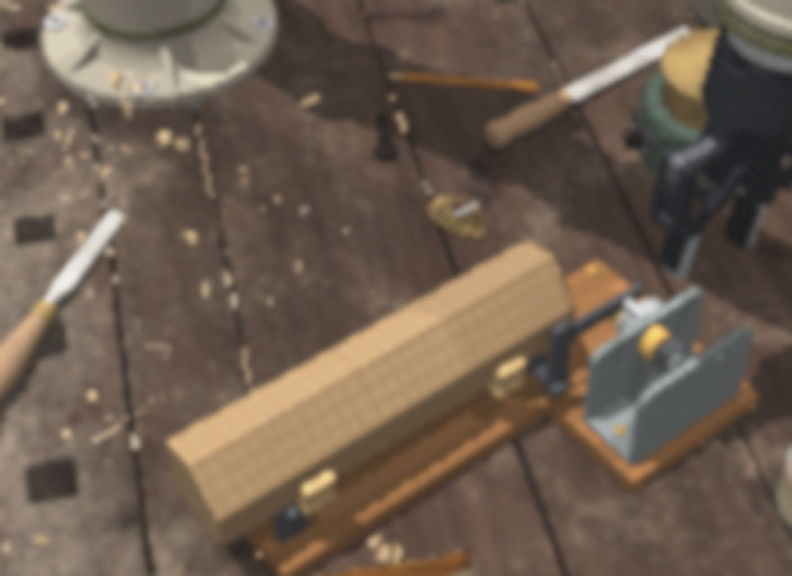

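View pics/top5.png

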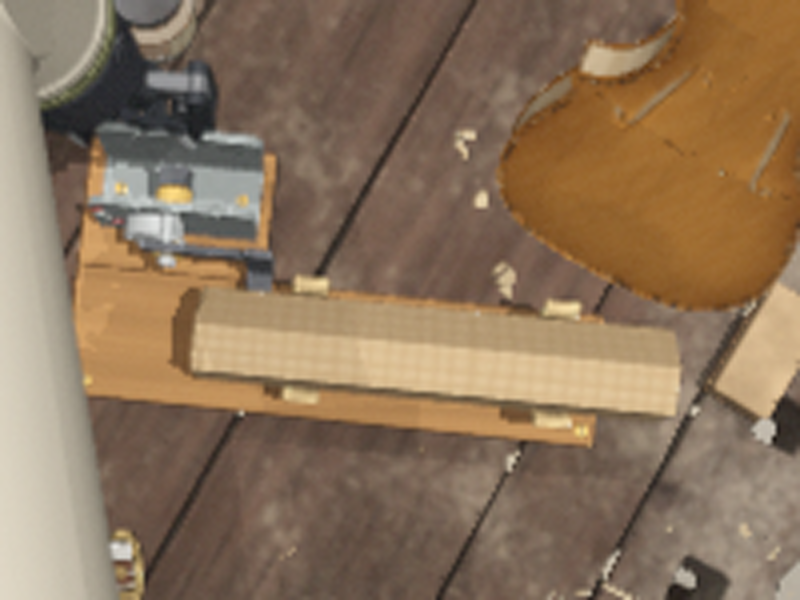

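Block sits in both saddles, with about equal overhang each end (119 and 120 px in the top crop). Next, a refined check of the bracket and head model before descending.

```bash
python3 - <<'E'
from h import *
import pickle
o=pickle.load(open("m2.pkl","rb"))
ex=np.r_[np.cos(np.radians(YAW)),np.sin(np.radians(YAW)),0]; ey=np.array([-ex[1],ex[0],0])
w=lambda a,b,z:np.r_[GAP,0]+a*ex+b*ey+np.array([0,0,z])
for n,bx in(("side",(335,190,405,255)),("top",(262,120,332,180))):
    im=cv2.resize(o[n],None,fx=10,fy=10,interpolation=cv2.INTER_CUBIC)
    def line(pts,col): cv2.polylines(im,[np.round((proj(n,np.array(pts))+.5)*10).astype(int).reshape(-1,1,2)],False,col,1)
    for x in(-.028,-.022,.022,.028): line([w(x,-.057,.03),w(x,-.057,.098),w(x,.057,.098),w(x,.057,.03)],(0,255,0))
    th=np.linspace(0,2*np.pi,40); line([w(-.010,.0125*np.cos(t),.078+.0125*np.sin(t)) for t in th],(0,0,255))
    a=-.2
    for x in(-.008,.006):
        line([w(x,.0095*(u*np.cos(a)-v*np.sin(a)),.078+.0095*(u*np.sin(a)+v*np.cos(a))) for u,v in((-1,-1),(-1,1),(1,1),(1,-1),(-1,-1))],(255,0,255))
    cv2.imwrite(f"pics/ovh_{n}.png",im[bx[1]*10:bx[3]*10,bx[0]*10:bx[2]*10,::-1])
E
```

```text
(no output)
```

View pics/ovh_side.png

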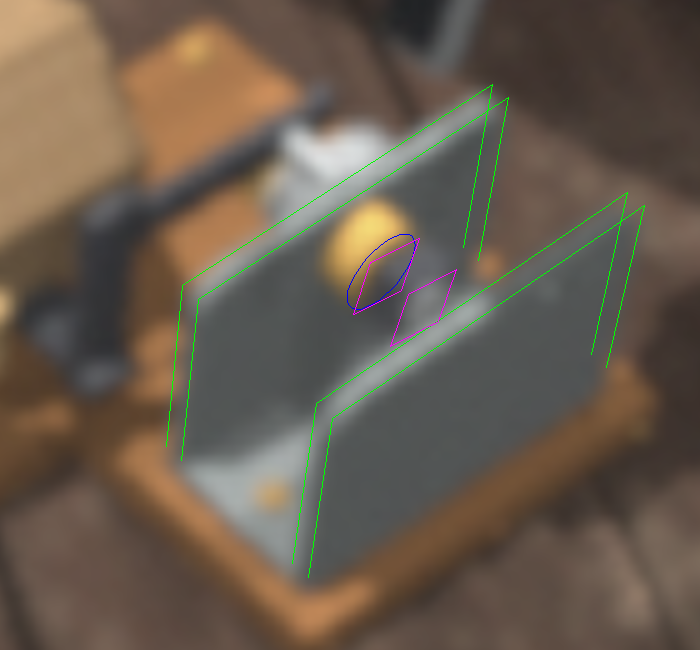

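View pics/ovh_top.png

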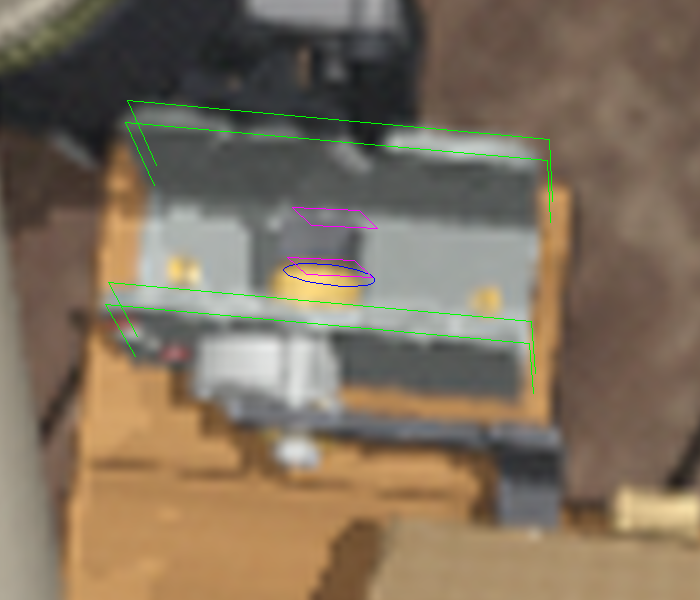

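```bash
sed -i 's/GAP=np.array.*/GAP=np.array([.673,-.0225]); YAW=-6./' h.py
python3 -c "
from h import *
go(*head(-.2,.05)); go(*head(-.2,.0))"
```

```text
shift [-0.0005 -0.0035  0.0606] rotvec [-0.0006 -0.0013  0.002 ] t 9.7
shift [-0.0006 -0.0035  0.1106] rotvec [-0.0006 -0.0013  0.002 ] t 9.7
```

```bash

python3 -m pendant '[0,-0.002,0.03,0,0,0.002,0.06,0,-0.0035,0.055,0,0,0.002,0.06,0,-0.0035,0.055,0,0,0.002,0.06,0,-0.0035,0.055,0,0,0.002,0.06]'
python3 - <<'E'
from h import *
print(manip.state()["wrist_force"]); go(*head(-.2,.0))
t=manip.capture("top");s=manip.capture("side")
crop("top",t,(250,100,350,200),6,"top6");crop("side",s,(320,160,420,270),6,"side6")
E
```

```text
time: 10.1
eef_pos: [0.6785, -0.0168, 0.1193]
eef_rot: [168.6, -0.1, -6.0]
wrist_force: [0.4, 0.1, 0.6]
opening: 0.701
[0.4333 0.0691 0.5948]
shift [-0.001  -0.0013  0.0565] rotvec [-0.0009 -0.0017 -0.0005] t 10.1
```

View pics/side6.png

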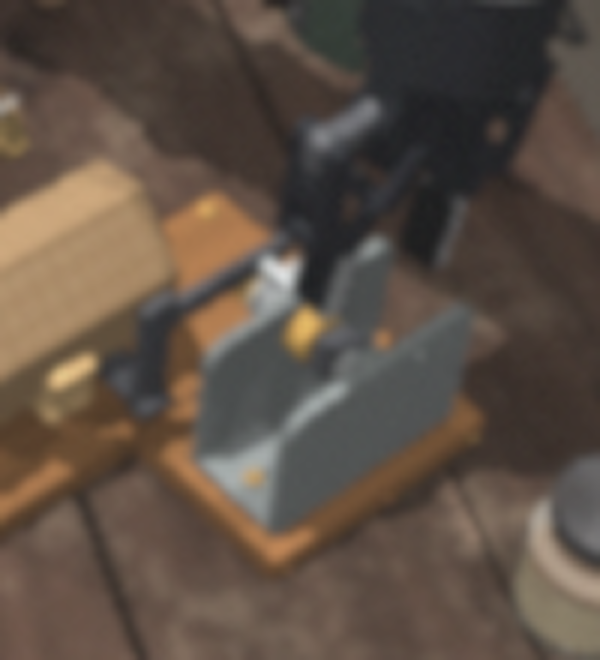

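View pics/top6.png

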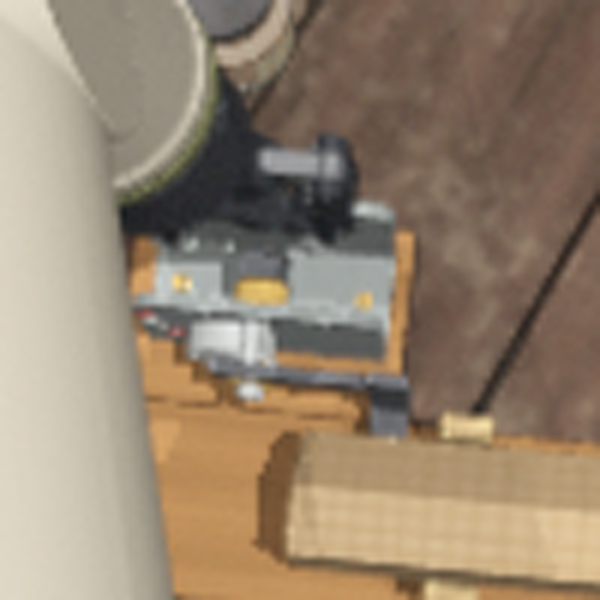

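```bash
python3 - <<'E'
from h import *
s_=manip.state(); R0=Ro.from_euler("xyz",s_["eef_rot"],degrees=True); T0=s_["eef_pos"]
for n,bx,f in(("side",(320,160,420,270),6),("top",(250,100,350,200),7)):
    im=manip.capture(n); im=cv2.resize(im,None,fx=f,fy=f,interpolation=cv2.INTER_CUBIC)
    def line(pts,col): cv2.polylines(im,[np.round((proj(n,np.array(pts))+.5)*f).astype(int).reshape(-1,1,2)],False,col,1)
    for y in(-.03,.03,-.04,.04):
        line(T0+R0.apply([[-.011,y,-.05],[-.011,y,-.006],[.011,y,-.006],[.011,y,-.05]]),(255,0,0))
    cv2.imwrite(f"pics/ovf_{n}.png",im[bx[1]*f:bx[3]*f,bx[0]*f:bx[2]*f,::-1])
E
```

```text
(no output)
```

View pics/ovf_side.png

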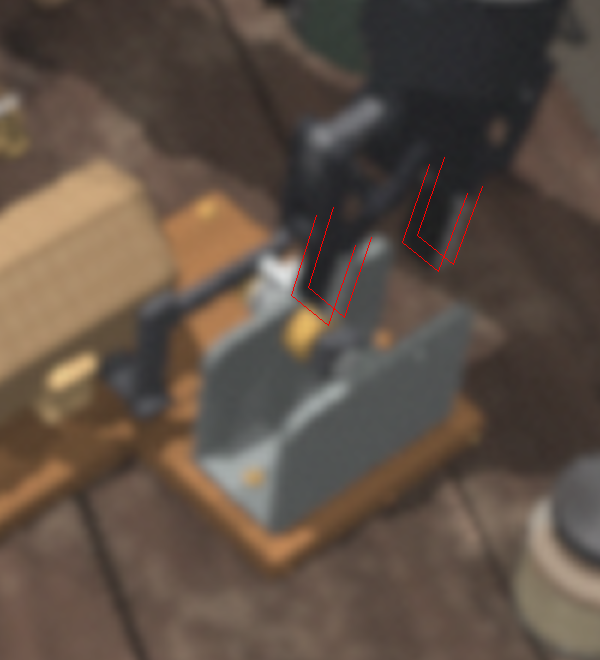

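View pics/ovf_top.png

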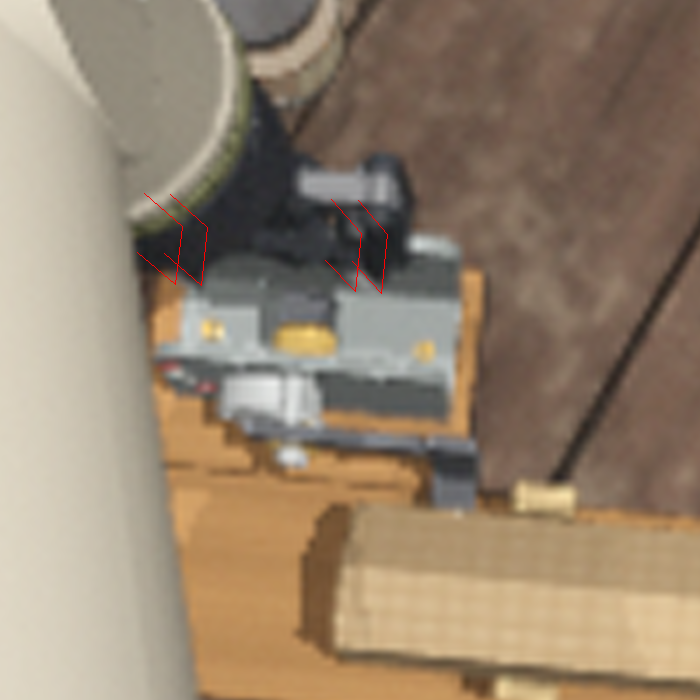

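The finger overlays agree within a couple of pixels, with opposite-sign errors in the two views, so the fingers should clear both cheeks. Going down to the head in small steps with force checks.

```bash

python3 -m pendant '[-0.0005,-0.001,0.01,0,0,0,0.06,-0.0005,-0.001,0.02,0,0,0,0.06,-0.0005,-0.001,0.03,0,0,0,0.06,-0.0005,-0.001,0.03,0,0,0,0.06]'
python3 -c "
from h import *
print(manip.state()['wrist_force']); go(*head(-.2,.0))"
```

```text
time: 10.7
eef_pos: [0.677, -0.0212, 0.088]
eef_rot: [168.6, -0.0, -6.0]
wrist_force: [-1.1, -0.6, -0.2]
opening: 0.701
[-1.1305 -0.6223 -0.1825]
shift [0.0002 0.0005 0.0249] rotvec [-0.0003 -0.0004  0.0001] t 10.7
```

```bash

python3 -m pendant '[0,0,0.01,0,0,0,0.06,0,0,0.02,0,0,0,0.06,0,0,0.025,0,0,0,0.06,0,0,0.025,0,0,0,0.06]'
python3 - <<'E'
from h import *
print(manip.state()["wrist_force"]); go(*head(-.2,.0))
t=manip.capture("top");s=manip.capture("side")
crop("top",t,(250,100,350,200),6,"top7");crop("side",s,(320,160,420,270),6,"side7")
E
```

```text
time: 11.1
eef_pos: [0.6757, -0.0265, 0.0621]
eef_rot: [168.5, 0.1, -6.0]
wrist_force: [0.5, -0.0, 0.2]
opening: 0.703
[ 0.5007 -0.007   0.2402]
shift [ 0.0009  0.0003 -0.0016] rotvec [0.0002 0.0018 0.0002] t 11.1
```

View pics/side7.png

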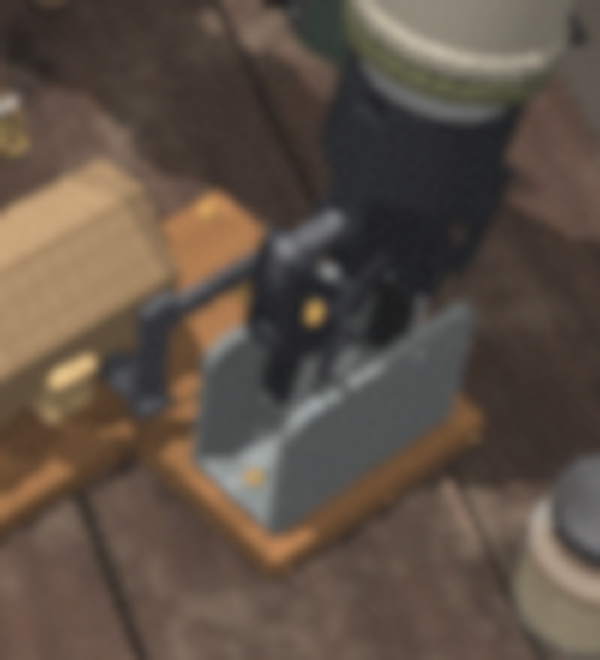

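View pics/top7.png

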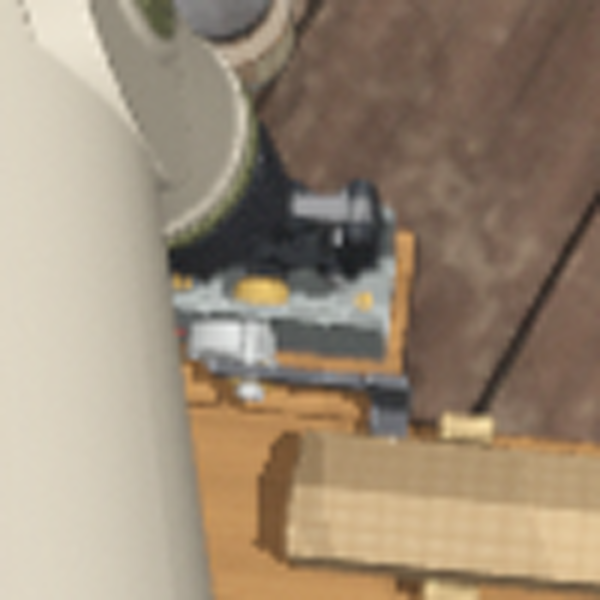

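Fingers are inside the gap either side of the bush (side crop (285,360) and (390,315)), with no contact force. Closing gently.

```bash

python3 -m pendant '[0.001,0,-0.001,0,0,0,0.04,0.001,0,-0.001,0,0,0,0.03,0.001,0,-0.001,0,0,0,0.025,0.001,0,-0.001,0,0,0,0.015,0.001,0,-0.001,0,0,0,0.015,0.001,0,-0.001,0,0,0,0.015,0.001,0,-0.001,0,0,0,0.015,0.001,0,-0.001,0,0,0,0.015]' 30
python3 -c "
from h import *
s=manip.state();print(s['wrist_force'],s['ft_torque'],s['opening']*.0854); go(*head(-.2,.0))"
```

```text
time: 12.0
eef_pos: [0.678, -0.0243, 0.0649]
eef_rot: [168.7, -0.1, -5.9]
wrist_force: [1.3, 4.8, 0.8]
opening: 0.211
[1.3097 4.8101 0.8005] [ 1.2673 -0.3642  0.0059] 0.01800546795801658
shift [-0.0012  0.0021  0.0016] rotvec [-0.0022 -0.0016  0.0013] t 12.0
```

Opening reads 18 mm, which fits the 19 mm head (the block read about 1 mm small too) and not the 25 mm bush. Now a firmer grip, then turn about the head centre.

```bash

python3 -m pendant '[0,0,0,0,0,0,0.01,0,0,0,0,0,0,0.01,0,0,0,0,0,0,0.01,0,-0.0007,0,0.05,0,0,0.01,0,-0.0014,0,0.1,0,0,0.01,0,-0.002,-0.0002,0.15,0,0,0.01,0,-0.002,-0.0002,0.15,0,0,0.01]' 80
python3 - <<'E'
from h import *
s=manip.state();print(s['wrist_force'],s['ft_torque'],s['opening']*.0854,s['eef_rot'][0]-180)
s=manip.capture("side"); crop("side",s,(320,160,420,270),6,"side8")
s=manip.capture("top"); crop("top",s,(250,100,350,200),6,"top8")
E
```

```text
time: 12.7
eef_pos: [0.6782, -0.0223, 0.0648]
eef_rot: [177.5, -0.1, -6.0]
wrist_force: [0.1, 5.0, 1.2]
opening: 0.198
[0.1215 4.9636 1.2389] [ 0.9453 -0.2117  0.0731] 0.016916673914418135 -2.5401413196671
```

View pics/top8.png

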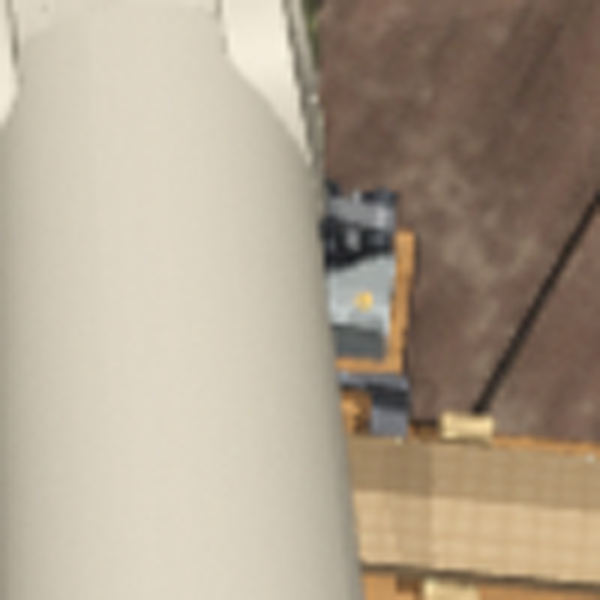

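```bash

python3 -m pendant '[0,-0.001,0,0.06,0,0,0.01,0,-0.0022,0,0.12,0,0,0.01,0,-0.003,-0.0002,0.18,0,0,0.01,0,-0.004,-0.0005,0.24,0,0,0.01,0,-0.0048,-0.0007,0.3,0,0,0.01,0,-0.0048,-0.0007,0.3,0,0,0.01]' 80
python3 - <<'E'
from h import *
s=manip.state();print(s['wrist_force'],s['ft_torque'],s['opening']*.0854,s['eef_rot'][0]-180,s['q'])
E
```

```text
time: 13.4
eef_pos: [0.6786, -0.0183, 0.0652]
eef_rot: [-165.3, -0.0, -6.1]
wrist_force: [0.8, 2.8, 1.5]
opening: 0.201
[0.839  2.7969 1.5181] [ 0.3439 -0.1541  0.0383] 0.01715372198752527 -345.32358348450725 [ 18.4978  36.9933 -17.9429  80.5982  -4.4601  63.2711 -90.0264]
```

```bash

python3 -m pendant '[0,-0.001,0,0.05,0,0,0.01,0,-0.0015,0,0.094,0,0,0.01,0,-0.0015,0,0.094,0,0,0.01,0,-0.0015,0,0.094,0,0,0.01]' 80
python3 - <<'E'
from h import *
import pickle
s=manip.state();print(s['wrist_force'],s['ft_torque'],s['opening']*.0854,s['eef_rot'])
t=manip.capture("top");s=manip.capture("side")
pickle.dump(dict(top=t,side=s),open("m3.pkl","wb"))
o=pickle.load(open("m2.pkl","rb"))
g=lambda im:cv2.cvtColor(im,cv2.COLOR_RGB2GRAY).astype(np.float32)
a,b=g(o["side"]),g(s)
def ecc(x0,y0,x1,y1):
    W=np.eye(2,3,dtype=np.float32)
    cc,W=cv2.findTransformECC(a[y0:y1,x0:x1],b[y0:y1,x0:x1],W,cv2.MOTION_TRANSLATION,(3,200,1e-6),None,3)
    return round(cc,3),W[:,2]
for nm,r in dict(arm=(335,200,358,232),armlow=(335,212,352,232),blockL=(300,185,350,225),blockR=(232,235,275,275),saddleL=(322,212,342,234),saddleR=(268,243,290,265),board=(262,262,300,282),brR=(352,225,375,255)).items():
    try: print(nm,ecc(*r))
    except Exception as e: print(nm,"fail")
crop("side",s,(190,120,410,280),3.6,"side9");crop("top",t,(250,90,450,240),4,"top9")
E
```

```text
time: 13.8
eef_pos: [0.6788, -0.0171, 0.0655]
eef_rot: [-159.9, -0.0, -6.1]
wrist_force: [0.3, 2.1, 2.1]
opening: 0.2
[0.2711 2.1014 2.1167] [ 0.2159 -0.1777  0.0392] 0.01703906222103019 [-159.9412   -0.0334   -6.0888]
arm (0.798, array([-1.0852, -1.2504], dtype=float32))
armlow (0.649, array([-0.4177, -0.0017], dtype=float32))
blockL (0.923, array([-0.0591, -1.1332], dtype=float32))
blockR (0.988, array([-0.4035,  0.5203], dtype=float32))
saddleL (0.945, array([-0.2775, -0.8797], dtype=float32))
saddleR (0.972, array([-0.2811,  0.1336], dtype=float32))
board (0.996, array([-0.0079,  0.0343], dtype=float32))
brR (0.596, array([ 1.7733, -0.3533], dtype=float32))
```

View pics/side9.png

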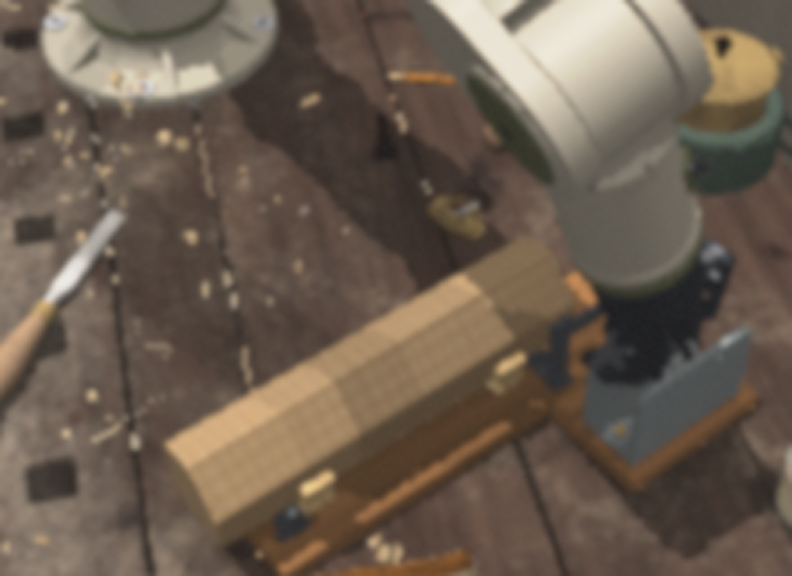

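View pics/top9.png

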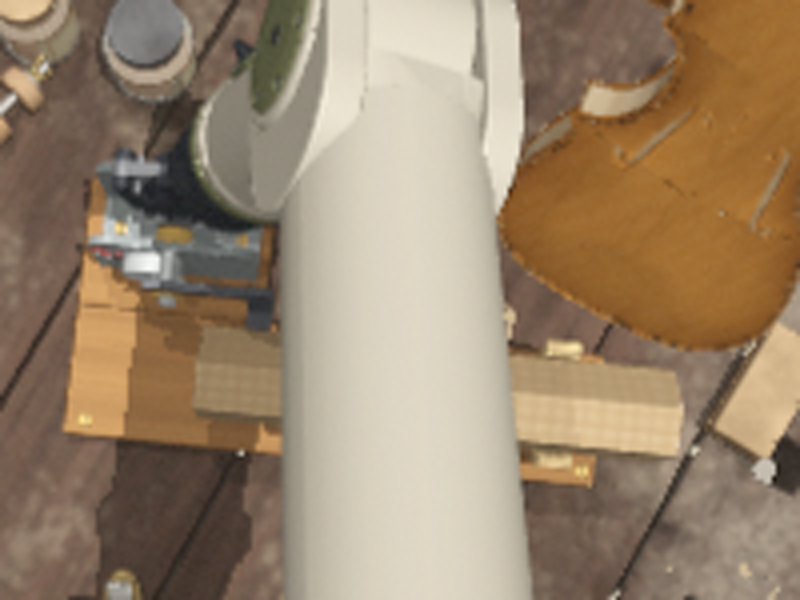

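```bash
python3 - <<'E'
from h import *
import pickle
ex=np.r_[np.cos(np.radians(YAW)),np.sin(np.radians(YAW)),0]; ey=np.array([-ex[1],ex[0],0])
sc=np.array([.55,-.1945,0])
for th in(.022,.027):
  for nm,(a,b,z) in dict(sadL=(.04,.085,.075),sadR=(.04,-.085,.075),blockL=(0,.10,.11),blockR=(0,-.13,.11)).items():
    X=sc+a*ex+b*ey+[0,0,z]; r=b+.105; dz=r*th; dy=-(z-.05)*th
    print(th,nm,proj("side",X+ey*dy+[0,0,dz])-proj("side",X))
for k in(0,2,3):
    o=pickle.load(open(f"m{k}.pkl","rb"))["top"]; crop("top",o,(262,138,302,170),18,f"ptr{k}")
E
cd pics; python3 -c "
import cv2,numpy as np
a=[cv2.resize(cv2.imread(f'ptr{k}.png'),(400,320)) for k in(0,2,3)]
cv2.imwrite('ptr.png',np.vstack([np.hstack(a[:2]),np.hstack([a[2],a[2]*0])])[:600])"
```

```text
0.022 sadL [[-0.116  -0.9095]]
0.022 sadR [[-0.1978  0.014 ]]
0.022 blockL [[-0.3543 -0.9227]]
0.022 blockR [[-0.4436  0.4185]]
0.027 sadL [[-0.1424 -1.117 ]]
0.027 sadR [[-0.2428  0.0172]]
0.027 blockL [[-0.4352 -1.1334]]
0.027 blockR [[-0.5444  0.5136]]
```

View pics/ptr.png

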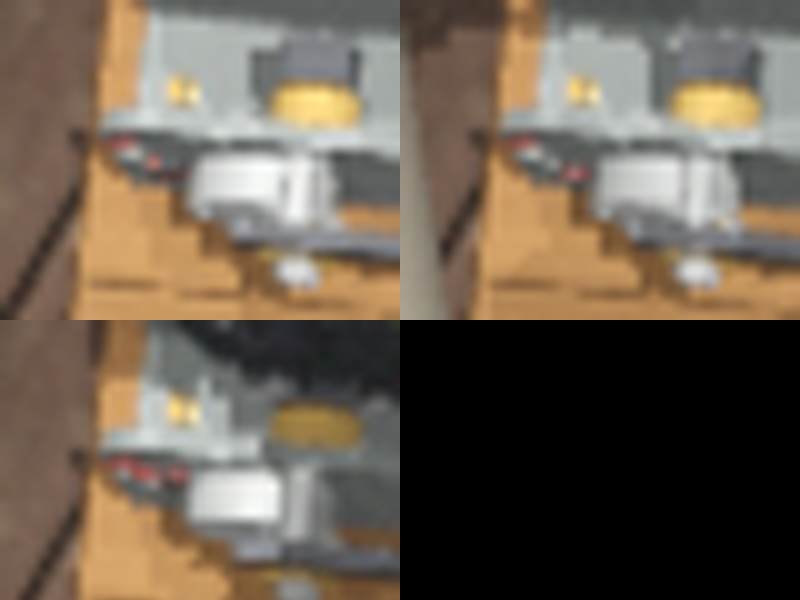

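View pics/ptr3.png

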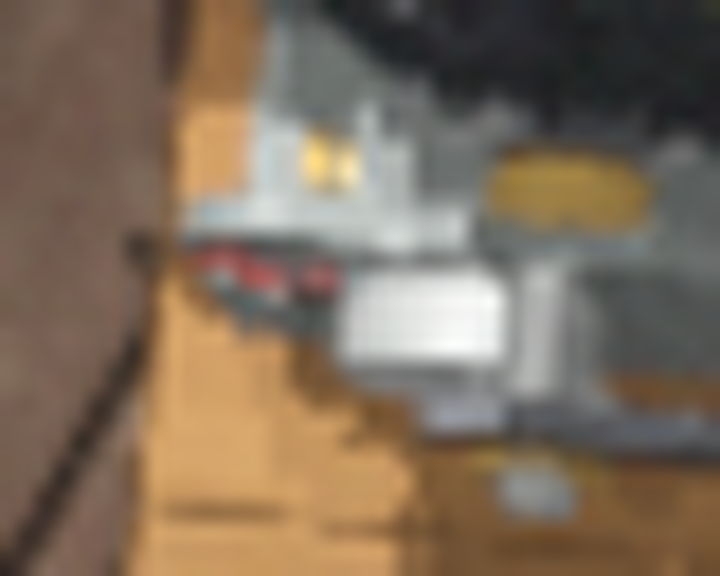

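The top view shows the red pointer as one continuous line with the red mark (crop (200–340, 260–280)). In the m2 picture, before turning, the pointer sat below the mark. The tool tilt of 20.06° equals the 0.35 rad expected for q = 0. The block's left end also rose by the pixel amount predicted for a level bed. I'll hold briefly and check that nothing drifts.

```bash

python3 -m pendant '[0,0,0,0,0,0,0.01,0,0,0,0,0,0,0.01,0,0,0,0,0,0,0.01,0,0,0,0,0,0,0.01,0,0,0,0,0,0,0.01,0,0,0,0,0,0,0.01,0,0,0,0,0,0,0.01,0,0,0,0,0,0,0.01]' 80
python3 - <<'E'
from h import *
import pickle
s=manip.state();print(s['wrist_force'],s['ft_torque'],s['opening']*.0854,s['eef_rot'],s['joint_vel'])
t=manip.capture("top"); crop("top",t,(262,138,302,170),18,"ptr4")
for n in("bench_file","small_plane","cork_block"):
    r=manip.masks_of("top",n); print(n,[(round(d["confidence"],2),np.round(d["box"],1)) for d in r[:2]])
s=manip.capture("side"); o=pickle.load(open("m3.pkl","rb"))
for a,b in((o["top"],t),(o["side"],s)): print(np.abs(a.astype(float)-b).mean())
for n in("small_plane","bench_file","cork_block"):
    r=manip.masks_of("side",n); print(n,[(round(d["confidence"],2),np.round(d["box"],1)) for d in r[:2]])
E
```

```text
time: 14.7
eef_pos: [0.6788, -0.017, 0.0655]
eef_rot: [-160.0, -0.0, -6.1]
wrist_force: [0.5, 2.7, 2.3]
opening: 0.2
[0.4809 2.6826 2.3266] [ 0.2088 -0.2156  0.0739] 0.01707084897497153 [-159.9814   -0.0437   -6.0634] [-0.0903  0.0202 -0.1212 -0.0014  0.0864 -0.0642 -0.0833]
bench_file [(0.79, array([203.8, 258.2,  91.7,  16.6])), (0.17, array([357.6, 189.9, 125.6,  32.6]))]
small_plane [(0.48, array([281.6, 242.2,  11.7,  22.3]))]
cork_block [(0.65, array([445.1, 186.8,  32.7,  36.5]))]
1.27362109375
0.578515625
small_plane [(0.45, array([316.3, 181.2,  12.8,  12. ]))]
bench_file []
cork_block [(0.57, array([225.1, 304.9,  27. ,  38.1]))]
```

View pics/ptr4.png

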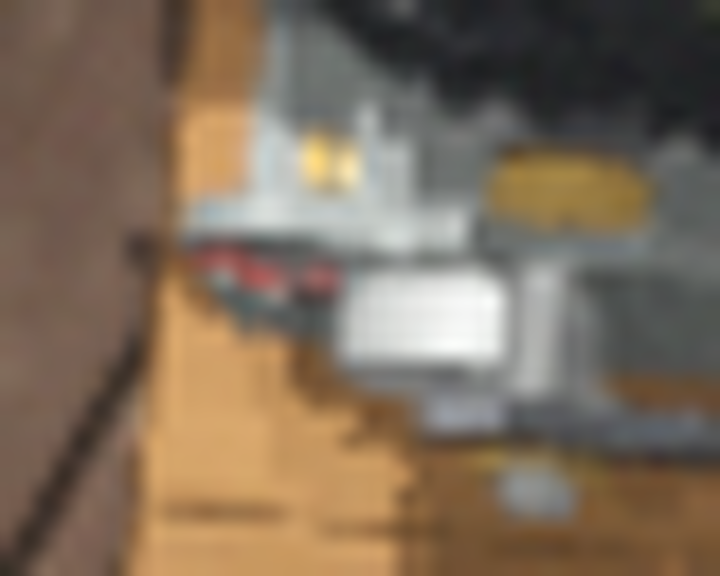

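Steady: pointer still on the mark at (200–340, 260–280), the tilt drifted only 0.04°, and all three tools are in place. Handing in.

```bash
python3 -c "
from rig import manip
print(manip.hand_in()); s=manip.state(); print(s['time'],s['eef_rot'],s['opening'],s['wrist_force'])"
```

```text
the job is handed in; nothing more can be done
None
the job is handed in; nothing more can be done
```

The block is in both saddles and released, the bolt's red pointer stands on the red mark, and the gripper is holding the bolt head there at 80 N. I handed the job in just under 15 s into the 51 s limit; no verdict was reported.

**What I did:** I gripped the block low, because its upper edges are sawn off and the rear face is only about 30 mm high. I set it in the saddles and let go. I then reached into the gap with the tool tilted to match the flats, gripped the head, and turned it about 0.55 rad up to the mark.

**Last checks:**
- **Block:** it looked equally overhung at both ends (119 and 120 px in the enlarged top view). The gripper was at (0.550, -0.194) when it let go, within 1 mm of my measured seat centre.
- **Grip:** the opening read 18 mm at first and 17 mm at 80 N, against the 19 mm head. The grasp point was about 5 mm above the head centre and 5–6 mm from it along the bolt.
- **Bolt angle:** the tool tilt was 20.0°, which is the 0.35 rad expected on the mark. It moved only 0.04° over about a second of holding.
- **Tools:** the top camera found all three within about 5 px of where they started. The side camera could not see the file at the end, probably because the arm hid it.

**Checks that were weak or disagreed:**
- **Bed level:** the block's rise in the side view matched a level bed, but the left saddle alone gave only about 80% of the expected rise.
- **Pointer:** the picture shows it on the mark but cannot resolve better than about 0.1 rad, so the angle rests mainly on the tool tilt.
- **Contact with the bed:** I judged the gripper clear of the bed's arm from geometry (about 7 mm), not by measurement. The wrist reads a steady 2 to 3 N, which I took to come from holding the bolt.

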